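Load the tube block into the shaker's sprung clamp

ROBOT

A 6-joint arm with a two-finger parallel gripper is mounted at the origin on the work surface. World frame = base frame: x ahead of the robot, y to its left, z up, the work surface at z = 0. Lengths are in m, angles in rad, forces in N, time in s.
With the tool pointing down it reaches from about 0.25 to 0.775 m from the base axis. Payload 4 kg.
Tool frame: the origin (TCP) lies on the centre line of the jaws, within the pads' length; the fingertips stand 8 mm ahead of it and the grasp point (between the pads) lies 11 mm behind it; z points along the fingers, y is the direction in which the jaws open and shut (so a half turn about z gives the same grasp; the last joint's range is limited). The gripper opens to 94 mm and grips with 3 to 60 N. Pads are 16 mm wide; open, the fingers measure 119 mm over their backs; the gripper's body (75 mm by 177 mm) begins 78 mm behind the grasp point.
Start: joints at [1.244, 0.087, 1.371, -0, 1.684, -0.103], TCP at [0.122, 0.536, 0.214] pointing down, gripper open.
Joint ranges: [-3.1, 3.1], [-0.76, 2.03], [0.27, 2.55], [-1.08, 4.22], [0.17, 2.65], [-2.57, 2.57]. Speed limits (rad/s): [2.79, 2.79, 3.14, 3.14, 3.14, 3.14].

INTERFACE

Orientations are given as [roll, pitch, yaw] about the fixed x, y, z axes, in that order (R = Rz(yaw) Ry(pitch) Rx(roll)).
In Python, from bench import * gives the robot as it stands.
- The arm moves only by the tool step_arm, never from a script. Its argument "steps" is a list of rows, each an object of numbers: "jaw": the opening, from 0 (shut) to 1 (fully open); "tx", "ty", "tz": the shift along the tool's x, y, z in m; "ax", "ay", "az": the turn, a rotation vector about the tool's x, y, z in rad. In form: [{"jaw": .., "tx": .., "ty": .., "tz": .., "ax": .., "ay": .., "az": ..}, ...]. A call has 1 to 8 rows; each row is the pose to reach, as a shift and turn from the pose measured when the call began, along the tool's axes at that moment; what a row does not reach only later rows make up. A row lasts 1/10 s, in which the tool goes at most 50 mm and 8.59 degrees, less where a joint would pass 70% of its speed; a pose out of reach is approached as far as the arm can. A call with a gripper value outside its range is refused whole. The fingers move at their own pace and stop on an object; the grip force is fixed at half the most. Time passes only in rows, so rows that repeat a pose let the fingers close. It gives the time, the measured TCP pose, the force and the opening at its end, in the units of the state.
- get_obs(): the state, without advancing time (a new reading comes with each control period).
- snapshot(name): name is "side" or "top"; returns (picture, depth): 384x512x3 uint8, red, green, blue; 384x512 float32, m along the optical axis (not along the pixel's ray), 0 where there is no reading.
- camera_model(name): a dict with "intrinsics" (3x3 intrinsics, pixels), "origin" and "orientation" of the camera in the world. Camera axes: x right, y down, z forward; pixel columns grow to the right and rows downward; lengths in m; the calibration is good to about 2 mm. A picture is of the moment at which its call begins. camera_model takes no time and is no camera call.
- close_job(): hands the job in, once; it reports no verdict.
Trained networks look in the newest picture that a camera, given by its name, has taken for a name from the list of things; names that differ only in an ending like _2 or _b are one class to them, and where a whole thing is asked for, a point or a joint stands for the part that bears it (a point fixed in the world has none). Each returns a list of dicts, best first, with "confidence" (0 to 1); they miss things now and then, are a little off and sometimes report something else, mostly with a low value. They report only what shows in the picture. A call takes as long as a camera call. They do not tell look-alikes from the thing itself.
- silhouettes(camera, query): "pixels" (384x512 bool, what is visible of it) and "rect" ([left, top, right, bottom] in pixels, round what is visible of it).
The state is a dict: "time": time; "joint_positions": joint angles; "qvel": joint speeds; "joint_torque": joint torques, N m; "tool_pos": TCP position; "ee_rot": TCP orientation; "wrist_force": force on the tool from outside, world axes, zero at the start; "wrist_torque": the same for the moment, N m; "width": finger opening in m.
Only numpy, scipy, OpenCV 4.12 (cv2) and the standard library are available. Lean on these libraries where they do the work, as an engineer would, in place of code of your own. Each camera call takes 0.05 s, during which the arm holds its last target. There are 200 camera calls.

TASK

The shaker's tray has to take the aluminium tube block that is draining on the sloping stand. First set the sample jar that was left on the tray upright on the bench, without dropping it. Then clamp the block in the tray: push the sprung jaw back with one end of the tilted block, pivot the other end down in front of the fixed stop and let the spring carry it home, so that it lies flat on the tray under both lips and between the cheeks; knock none of the other glassware and equipment.

Things in the scene. Friction and masses are not known exactly. Their poses are not given: they have to be found in the camera images.
- shaker: Bench shaker, fixed. White housing 250 (x) x 200 (y) x 74 mm high; grey control panel on its -x side (out to x = -159 mm, 56 mm high). On top, on a drive column, an aluminium tray with a clamp in steel: fixed stop at the +x end, sprung jaw at the -x end. Origin: centre of the housing's underside, on the bench; x points from jaw to fixed stop (at yaw 0 away from the robot), z up.
- seat (a point): Middle of the clamp on the tray's upper face, shaker frame (0, 0, 110 mm), axes as the shaker's. The block's origin lies here when properly clamped. The flat tray spans x -115 to +90, y -67 to +67 mm round it. The spring grips hard enough to hold the block up: have it down on the tray before letting go.
- stop_face (a point): Fixed stop: centre of its upright face, 64 mm in +x from the seat, 6 mm above the tray. Its lip overhangs the tray by 7 mm towards -x, is 76 mm wide (y), its underside 13 mm and top 18 mm above the tray. Beside it two cheeks, 14 mm high, reach from 25 mm before this face to 15 mm behind it, inner faces at y = +-47 mm.
- jaw_face (a point): Sprung jaw: centre of its upright face, 6 mm above the tray; moves with the jaw; axes as the shaker's. Jaw 80 mm wide (y); its lip, like the stop's, overhangs by 7 mm, here towards +x, underside 13 mm and top 18 mm above the tray. The spring bracket, 18 mm high, stands at x = -107 to -100 mm of the shaker.
- jaw (a joint): Jaw travel (m): 0 = empty, closed, face at x = -61 mm of the shaker; grows as it is pushed back (-x) to the stop at 0.015; 0.003 with the block clamped. Spring: 8.4 N at 0, 13 N at 0.015. Fully back, the lips' tips are 126 mm apart: the block cannot go in flat; with one end tilted in under the jaw's lip and the jaw back over 10 mm, the other end swings down past the stop's lip.
- block: Aluminium tube block, loose, about 0.5 kg. Base flange 128 (x) x 85.5 (y) x 8 mm; on it a body 96 x 76 mm up to 24 mm high with 16 tube holes; over that on two pillars a black grip bar. Origin: centre of the underside; x along the 128 mm, z out of its top. Both ends alike. Starts on the stand tilted 24 degrees (0.419 rad), its -x end low.
- grip (a point): Centre of the block's grip bar, 47 mm above the middle of its underside; axes as the block's. Bar 20 mm thick (block x), 76 mm long (block y), 36 to 58 mm above the underside, 12 mm clear of the body. Grip it across the 20 mm, square to the block, so with the tool tilted like the block.
- stand: Draining stand of steel sheet and wire, fixed: a plate 150 x 100 mm sloping 24 degrees, low at its -x end (at yaw 0 towards the robot) with a lip there standing 9 mm above the plate. Origin: on the bench, 100 mm below the middle of the resting block's underside; x -66 to +76 mm, y +-50 mm, high edge 133 mm high.
- ph_stand: pH electrode stand, fixed, not to be touched: white foot 124 mm across and a post at the origin (on the bench), 305 mm high; at the top an arm reaches 126 mm along -x (up to 325 mm high). An electrode, 18 mm across, hangs from it over a blue round stirrer 108 mm across, 30 mm high, centred at x = -108 mm.
- electrode_tip (a point): Lower end of the hanging electrode, 150 mm above the bench, above the middle of the stirrer.
- jar: White plastic sample jar with a screw lid, loose, 0.09 kg: 50 mm across (lid 52 mm), 62 mm high. Origin: centre of the underside, z up. It starts standing on the shaker's tray; it belongs on the level bench top (height 0), anywhere clear of the other things.
- bottle: Amber reagent bottle, loose bystander, 72 mm across, 160 mm high. Origin: centre of the underside.
- beaker: Glass beaker, loose bystander, 76 mm across, 95 mm high. Origin: centre of the underside.
- tipbox: Pipette tip box with a clear lid, loose bystander, 122 (x) x 86 (y) x 60 mm high. Origin: centre of the underside.
There are look-alikes about, which are no part of the job. Of the things like the jar, leave any that is red; of the rest the larger one is meant.

How it is judged:
On the way, in this order (a step that is already met when the one before it is completed fails the run):
1. the jar stands upright on the bench, let go (height (world z) of jar below 0.003 m and angle between jar's own z axis and vertical below 0.05 rad and linear speed of jar below 0.02 m/s and contact force between the fingers and jar below 0.1 N), for 0.2 s.
2. the tilted block presses the jaw back (value of joint jaw above 0.008 m and angle between block's own z axis and vertical above 0.1 rad and horizontal distance between block and seat below 0.03 m and height (world z) of block below 0.16 m), for 0.05 s.
At the end, for the whole second after the job is handed in: Block flat on the tray (tilt < 0.03 rad, underside within 2 mm), within 3 mm of the seat along the clamp, 6.5 mm across, 0.08 rad in yaw (either way round), jaw sprung back onto it (0.001 to 0.006), at rest; jar upright (< 0.05 rad) and still on the bench (x of block in the frame of seat between -0.003 and 0.003 m and y of block in the frame of seat between -0.0065 and 0.0065 m and z of block in the frame of seat between -0.002 and 0.002 m and angle between block's own z axis and vertical below 0.03 rad and angle between the x axis of block and the x axis of shaker, either way round below 0.08 rad and value of joint jaw between 0.001 and 0.006 m and linear speed of each of block, jar below 0.02 m/s and height (world z) of jar below 0.003 m and angle between jar's own z axis and vertical below 0.05 rad); the robot touches nothing.
It fails at once if the jar is tipped over (angle between jar's own z axis and vertical above 0.6 rad).
It fails at once if the jar is let fall (free of the fingers while between 8 mm and 105 mm above the bench) (height (world z) of jar between 0.008 and 0.105 m and contact force between the fingers and jar below 0.05 N).
It fails at once if the pH stand, its electrode or stirrer is struck (over 2 N) (contact force between ph_stand and anything else above 2 N).
It fails at once if the bottle, beaker or tip box is pushed by more than 15 mm (distance of any of bottle, beaker, tipbox from where it was at the start of the episode above 0.015 m).
It also fails if it takes over 72 s, if anything falls off the work surface, if the arm or the gripper's body presses on something with over 40 N, if the wrist force passes 120 N, or if a joint passes its speed limit or range.

## Working session

There is one attempt and no reset: what is moved stays moved. The work goes in short steps, Python scripts to look and compute and a tool call to move; the robot and the scene stay as the last step left them, time stands still between calls to the robot, and variables do not carry over. Pictures are saved under pics/ and viewed, about 8 in all and at most 12, crops included, and the job is handed in when it is done.

Besides the shell and the picture viewer there is one more tool, called after "Emit:" by a JSON object that holds its "fn" and its "kwargs". step_arm: Moves the arm, as the interface text tells. Its arguments: {"type":"object","properties":{"steps":{"type":"array"}},"required":["steps"]}

```bash
mkdir -p pics
cat > h.py <<'E'
from bench import *
import numpy as np, cv2
from scipy.spatial.transform import Rotation as R
def cam(n):
    c=camera_model(n); K=np.array(c["intrinsics"]); o=np.array(c["origin"]); q=np.array(c["orientation"])
    Rm=q if q.shape==(3,3) else R.from_euler('xyz',q).as_matrix()
    return K,o,Rm
def cloud(n,d):
    K,o,Rm=cam(n); v,u=np.mgrid[:384,:512]
    P=np.stack([(u-K[0,2])/K[0,0]*d,(v-K[1,2])/K[1,1]*d,d],-1)
    return P@Rm.T+o
def save(p,name,crop=None,s=1):
    if crop: l,t,r,b=crop; p=p[t:b,l:r]
    p=cv2.resize(p,None,fx=s,fy=s,interpolation=cv2.INTER_CUBIC)
    cv2.imwrite(f'pics/{name}.png',p[...,::-1])
E
python3 - <<'E'
from h import *
print(get_obs())
ims=[]
for n in ("side","top"):
    c=camera_model(n); print(n,c)
    p,d=snapshot(n); np.savez(f'{n}0.npz',p=p,d=d); ims.append(p)
    P=cloud(n,d)
    for q in ["shaker","block","stand","ph_stand","jar","bottle","beaker","tipbox","jaw_face","grip","electrode_tip","stop_face"]:
        try:
            for r in silhouettes(n,q):
                m=r["pixels"]&(d>0); x=P[m]
                print(n,q,round(r["confidence"],2),np.array(r["rect"]).round(),np.median(x,0).round(3),np.percentile(x,2,0).round(3),np.percentile(x,98,0).round(3))
        except Exception as e: print(q,e)
save(ims[0],'side0',s=1.5);save(ims[1],'top0',s=1.5)
E
```

```text
{'time': 0.0, 'joint_positions': array([ 1.24388723e+00,  8.79541091e-02,  1.37224654e+00, -4.49518730e-06,
        1.68356754e+00, -1.03120249e-01]), 'qvel': array([-0.00026177, -0.00041258,  0.00027549,  0.00117932, -0.00098211,
       -0.00197097]), 'joint_torque': array([ 2.15190698e-04, -3.40164328e+01, -3.02431297e+01,  7.18736742e-02,
        3.27669620e-02, -1.59049328e-04]), 'tool_pos': array([0.1219076 , 0.53578469, 0.21230855]), 'ee_rot': array([-3.13942822e+00, -2.19500152e-04,  2.91780307e+00]), 'wrist_force': array([0.49487615, 0.22425499, 0.62766637]), 'wrist_torque': array([-0.03252323,  0.05588042,  0.00550056]), 'width': 0.09381801002841723}
side {'intrinsics': array([[451.0459127 ,   0.        , 258.26701837],
       [  0.        , 451.0459127 , 197.60769543],
       [  0.        ,   0.        ,   1.        ]]), 'origin': array([ 0.46783194, -1.05007877,  0.86559584]), 'orientation': array([-2.18437362, -0.0082781 , -0.12715683])}
side shaker 0.98 [182. 144. 273. 200.] [0.525 0.196 0.074] [0.4   0.147 0.01 ] [0.664 0.314 0.13 ]
side block 0.93 [214. 239. 271. 291.]
[... 2522 characters left out ...]
. 412. 251.] [ 0.515 -0.485  0.049] [ 0.481 -0.505  0.001] [ 0.548 -0.435  0.097]
top beaker 0.46 [248. 145. 285. 214.] [ 0.7   -0.019  0.029] [ 0.6   -0.077  0.007] [0.796 0.028 0.323]
top tipbox 0.56 [185. 136. 221. 167.] [0.779 0.193 0.06 ] [0.737 0.135 0.002] [0.828 0.252 0.067]
top jaw_face 0.66 [165. 239. 192. 244.] [0.49  0.254 0.129] [0.48  0.216 0.122] [0.499 0.287 0.135]
top grip 0.82 [322. 203. 356. 246.] [ 0.54  -0.246  0.132] [ 0.483 -0.295  0.083] [ 0.598 -0.202  0.159]
top electrode_tip 0.76 [248. 145. 283. 212.] [ 0.701 -0.019  0.029] [ 0.6   -0.078  0.008] [0.792 0.028 0.323]
top stop_face 0.75 [149. 179. 217. 271.] [0.529 0.244 0.08 ] [0.4   0.156 0.049] [0.675 0.354 0.132]
```

Run:
```python
from h import *
from scipy.optimize import least_squares
S=np.load('side0.npz');T=np.load('top0.npz')
C=[cloud('side',S['d'])[S['d']>0],cloud('top',T['d'])[T['d']>0]]
Sp,Tp=S['p'],T['p']
# composite crop: side jars and top jars
a=cv2.resize(Sp[100:240,170:340],None,fx=2.3,fy=2.3,interpolation=cv2.INTER_CUBIC)
b=cv2.resize(Tp[130:290,85:255],None,fx=2.3,fy=2.3,interpolation=cv2.INTER_CUBIC)
h=max(a.shape[0],b.shape[0]); f=lambda x:np.pad(x,((0,h-x.shape[0]),(0,0),(0,0)))
save(np.hstack([f(a),f(b)]),'jars')
def box(c,lo,hi): return c[np.all((c>lo)&(c<hi),1)]
# jar lid circle, tops
for n,c in zip('ST',C):
    for ctr,z in (((.57,.265),.165),((.75,.345),.055),((.563,.08),.038)):
        x=box(c,[ctr[0]-.045,ctr[1]-.045,z],[ctr[0]+.045,ctr[1]+.045,z+.03])
        (cx,cy),r=cv2.minEnclosingCircle(x[:,:2].astype(np.float32))
        print(n,'jar',round(cx,4),round(cy,4),'r',round(r,4),'z',np.median(x[:,2]).round(4),len(x))
    for nm,lo,hi in (('housing',[.38,.12,.070],[.70,.4,.080]),('tray',[.38,.12,.106],[.70,.4,.114]),('steel',[.38,.12,.125],[.70,.4,.131]),):
        x=box(c,lo,hi); r=cv2.minAreaRect(x[:,:2].astype(np.float32)); print(n,nm,np.round(r[0],4),np.round(r[1],4),r[2],np.median(x[:,2]).round(4))
    # bar top of the block: points in block region; rough
    x=box(c,[.46,-.31,.06],[.62,-.18,.2]); 
    th=.419; 
    best=None
    X=x-np.array([.54,-.25,.1])
    for psi in np.arange(-.6,.61,.02):
        Rb=(R.from_euler('z',psi)*R.from_euler('y',-th)).as_matrix(); L=X@Rb
        H=np.histogram(L[:,2],bins=np.arange(-.05,.08,.002))[0]; s=(H.astype(float)**2).sum()
        if best is None or s>best[0]: best=(s,psi,Rb)
    L=X@best[2]; print(n,'block psi',best[1]); H,e=np.histogram(L[:,2],bins=np.arange(-.05,.08,.002)); print([(round(a,3),b) for a,b in zip(e,H) if b>8])
```

```text
S jar 0.5665 0.2641 r 0.03 z 0.1731 127
S jar 0.7482 0.3506 r 0.029 z 0.0633 94
S jar 0.5645 0.0783 r 0.0201 z 0.0424 66
S housing [0.5558 0.2564] [0.2445 0.2   ] 7.178635597229004 0.0751
S tray [0.5433 0.2555] [0.2058 0.144 ] 6.658183574676514 0.1113
S steel [0.5428 0.2513] [0.1862 0.1071] 7.184816360473633 0.1289
S block psi 0.3600000000000009
[(np.float64(-0.004), np.int64(30)), (np.float64(-0.002), np.int64(113)), (np.float64(0.0), np.int64(162)), (np.float64(0.002), np.int64(69)), (np.float64(0.004), np.int64(55)), (np.float64(0.006), np.int64(193)), (np.float64(0.008), np.int64(214)), (np.float64(0.01), np.int64(71)), (np.float64(0.012), np.int64(27)), (np.float64(0.014), np.int64(27)), (np.float64(0.016), np.int64(24)), (np.float64(0.018), np.int64(27)), (np.float64(0.02), np.int64(77)), (np.float64(0.022), np.int64(274)), (np.float64(0.024), np.int64(360)), (np.float64(0.026), np.int64(94)), (np.float64(0.028), np.int64(12)), (np.float64(0.054), np.int64(17)), (np.float64(0.056), np.int64(87)), (np.float64(0.058), np.int64(89)), (np.float64(0.06), np.int64(23))]
T jar 0.5697 
[... 513 characters left out ...]
), (np.float64(0.004), np.int64(77)), (np.float64(0.006), np.int64(81)), (np.float64(0.008), np.int64(79)), (np.float64(0.01), np.int64(71)), (np.float64(0.012), np.int64(25)), (np.float64(0.014), np.int64(12)), (np.float64(0.016), np.int64(11)), (np.float64(0.018), np.int64(29)), (np.float64(0.02), np.int64(73)), (np.float64(0.022), np.int64(128)), (np.float64(0.024), np.int64(116)), (np.float64(0.026), np.int64(91)), (np.float64(0.028), np.int64(31)), (np.float64(0.048), np.int64(10)), (np.float64(0.05), np.int64(11)), (np.float64(0.052), np.int64(10)), (np.float64(0.054), np.int64(22)), (np.float64(0.056), np.int64(45)), (np.float64(0.058), np.int64(45)), (np.float64(0.06), np.int64(33))]
```

View pics/side0.png

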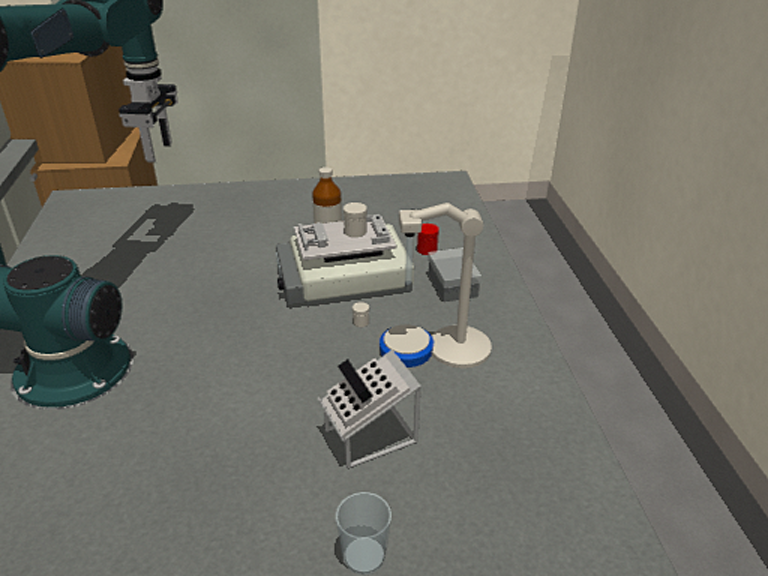

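View pics/top0.png

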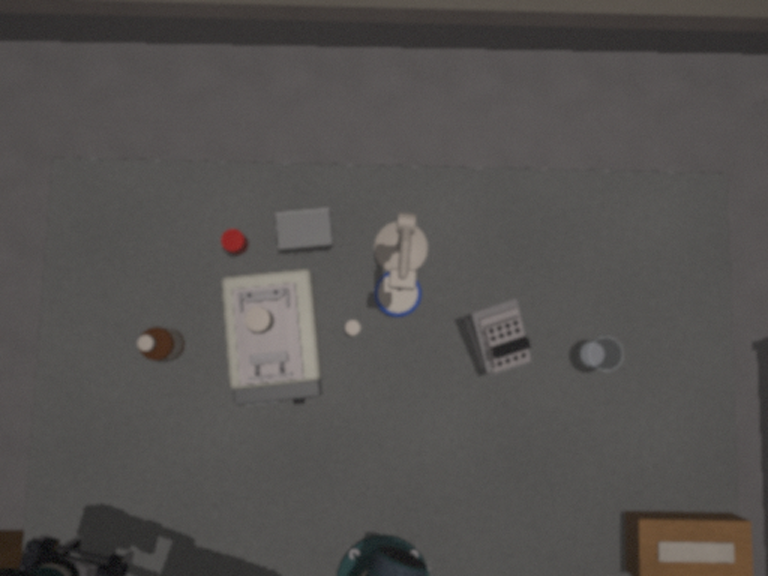

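View pics/jars.png

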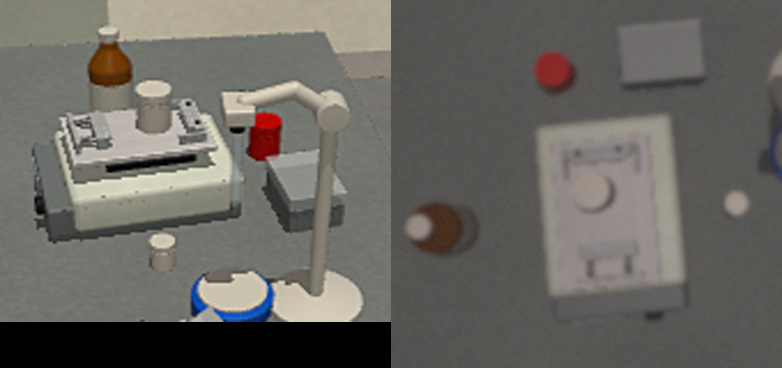

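The candidates are:
- Large white jar on the tray: side (236,146), top (171,214), radius about 26 mm.
- Red jar: side (285,161). Excluded by its colour.
- Small white jar: side (240,210), radius about 17 mm. Excluded because it is the smaller one.

The crop shows the white one on the tray as the largest non-red jar, so that is the one meant. Next I'll fit box models to the block and shaker, and plan the reach to the jar.

```bash
cat >> h.py <<'E'
def plan(pos,Rt):
    o=get_obs(); Rc=R.from_euler('xyz',o['ee_rot'])
    t=Rc.inv().apply(np.array(pos)-o['tool_pos']); w=(Rc.inv()*Rt).as_rotvec()
    print('shift',t.round(4),'turn',w.round(4),'now',o['tool_pos'].round(4),o['ee_rot'].round(3),'w',round(o['width'],4),'t',o['time'])
def toolR(yaw,tilt): # tool y along block x, z = -block z; block yaw/tilt (+x end up by tilt)
    B=(R.from_euler('z',yaw)*R.from_euler('y',-tilt)).as_matrix()
    return R.from_matrix(np.stack([B[:,1],B[:,0],-B[:,2]],1))
def sdf(p,boxes):
    d=[]
    for lo,hi in boxes:
        c=(np.array(lo)+hi)/2; h=(np.array(hi)-lo)/2; q=np.abs(p-c)-h
        d.append(np.linalg.norm(np.maximum(q,0),axis=1)+np.minimum(q.max(1),0))
    return np.min(d,0)
BLK=[([-.064,-.04275,0],[.064,.04275,.008]),([-.048,-.038,.008],[.048,.038,.024]),([-.01,-.038,.036],[.01,.038,.058])]
E
cat > fit.py <<'E'
from h import *
from scipy.optimize import least_squares
S=np.load('side0.npz');T=np.load('top0.npz')
C=[cloud('side',S['d'])[S['d']>0],cloud('top',T['d'])[T['d']>0]]
def box(c,lo,hi): return c[np.all((c>lo)&(c<hi),1)]
SHK=[([-.125,-.1,0],[.125,.1,.074]),([-.159,-.1,0],[-.125,.1,.056]),([-.115,-.067,.100],[.09,.067,.110]),([.057,-.038,.123],[.079,.038,.128]),([-.107,-.04,.11],[-.1,.04,.128])]
for n,c in (('S',C[0]),('T',C[1]),('ST',np.vstack(C))):
    x=box(c,[.44,-.33,.06],[.64,-.16,.2])
    def f(v,full=False):
        B=R.from_euler('z',v[2])*R.from_euler('y',-v[4]); L=B.inv().apply(x-[v[0],v[1],v[3]])
        L0=R.from_euler('zy',[0,0]); k=(L[:,2]>.004)
        return np.where(k,sdf(L,BLK),0)
    v0=[.54,-.25,.3,.1,.419]
    for g in (lambda u:f(np.r_[u,.1,.419]),f):
        m=3 if g is not f else 5
        r=least_squares(g,v0[:m],loss='soft_l1',f_scale=.002,diff_step=1e-4,x_scale=[.01,.01,.05,.01,.05][:m]); print(n,'block',r.x.round(4),r.cost)
    x=box(c,[.36,.1,.01],[.72,.4,.131]); x=x[np.hypot(x[:,0]-.569,x[:,1]-.2665)>.035]
    def f(v):
        L=R.from_euler('z',v[2]).inv().apply(x-[v[0],v[1],0]); return sdf(L,SHK)
    r=least_squares(f,[.555,.258,.124],loss='soft_l1',f_scale=.002,diff_step=1e-4,x_scale=[.01,.01,.05]); print(n,'shaker',r.x.round(4),r.cost)
    L=R.from_euler('z',r.x[2]).inv().apply(x-[r.x[0],r.x[1],0]); s=L[(L[:,2]>.124)]
    print('steel x',np.percentile(s[:,0],[1,99]).round(4),'lips', s[(s[:,0]<0)&(s[:,0]>-.09)][:,0].max().round(4),s[s[:,0]>0][:,0].min().round(4))
E
python3 fit.py
python3 - <<'E'
from h import *
o=get_obs(); plan([.5685,.2665,.235],R.from_euler('xyz',o['ee_rot']))
E
```

```text
S block [ 0.5393 -0.2497  0.3329] 0.0015291448738227226
S block [ 0.5404 -0.2493  0.3338  0.1007  0.4168] 0.0014685404396671666
S shaker [0.5559 0.2603 0.1176] 0.013668892986997725
steel x [-0.1073  0.0788] lips -0.0539 0.0396
T block [ 0.54   -0.2483  0.3311] 0.0023882287368226737
T block [ 0.5408 -0.2488  0.3414  0.1014  0.4162] 0.001838900898594216
T shaker [0.5549 0.2597 0.1223] 0.017894785428690215
steel x [-0.106   0.0785] lips -0.0539 0.0396
ST block [ 0.5397 -0.2494  0.3338] 0.003970212825722638
ST block [ 0.5409 -0.249   0.3345  0.1011  0.417 ] 0.0034148709209300293
ST shaker [0.5553 0.2602 0.1182] 0.03160118990248666
steel x [-0.1067  0.0789] lips -0.0533 0.0393
shift [-0.4952 -0.164  -0.0215] turn [0. 0. 0.] now [0.1221 0.5363 0.2135] [ 3.142 -0.     2.918] w 0.0938 t 1.3
```

Emit:
{"fn": "step_arm", "kwargs": {"steps": [{"jaw": 1,"tx": -0.495,"ty": -0.164,"tz": -0.021},{"jaw": 1,"tx": -0.495,"ty": -0.164,"tz": -0.021},{"jaw": 1,"tx": -0.495,"ty": -0.164,"tz": -0.021},{"jaw": 1,"tx": -0.495,"ty": -0.164,"tz": -0.021},{"jaw": 1,"tx": -0.495,"ty": -0.164,"tz": -0.021},{"jaw": 1,"tx": -0.495,"ty": -0.164,"tz": -0.021},{"jaw": 1,"tx": -0.495,"ty": -0.164,"tz": -0.021},{"jaw": 1,"tx": -0.495,"ty": -0.164,"tz": -0.021}]}}

```text
invalid input
```

Run:
```python
from h import *
o=get_obs(); plan([.5685,.2665,.235],R.from_euler('xyz',[np.pi,0,2.918]));plan([.5685,.2665,.142],R.from_euler('xyz',[np.pi,0,2.918]))
```

```text
shift [-0.4952 -0.164  -0.0215] turn [ 0.0001 -0.     -0.0002] now [0.1221 0.5363 0.2135] [ 3.142 -0.     2.918] w 0.0938 t 1.3
shift [-0.4952 -0.164   0.0715] turn [ 0.0001 -0.     -0.0002] now [0.1221 0.5363 0.2135] [ 3.142 -0.     2.918] w 0.0938 t 1.3
```

All keys are probably required.

Emit:
{"fn": "step_arm", "kwargs": {"steps": [{"jaw": 1,"tx": -0.495,"ty": -0.164,"tz": -0.021,"ax": 0,"ay": 0,"az": 0},{"jaw": 1,"tx": -0.495,"ty": -0.164,"tz": -0.021,"ax": 0,"ay": 0,"az": 0},{"jaw": 1,"tx": -0.495,"ty": -0.164,"tz": -0.021,"ax": 0,"ay": 0,"az": 0},{"jaw": 1,"tx": -0.495,"ty": -0.164,"tz": -0.021,"ax": 0,"ay": 0,"az": 0},{"jaw": 1,"tx": -0.495,"ty": -0.164,"tz": -0.021,"ax": 0,"ay": 0,"az": 0},{"jaw": 1,"tx": -0.495,"ty": -0.164,"tz": -0.021,"ax": 0,"ay": 0,"az": 0},{"jaw": 1,"tx": -0.495,"ty": -0.164,"tz": -0.021,"ax": 0,"ay": 0,"az": 0},{"jaw": 1,"tx": -0.495,"ty": -0.164,"tz": -0.021,"ax": 0,"ay": 0,"az": 0}]}}

```text
time: 2.1
tool_pos: [0.4657, 0.3282, 0.2299]
ee_rot: [3.141, 0.0, 2.918]
wrist_force: [0.1, 0.5, -0.2]
width: 0.094
```

Run:
```python
from h import *
o=get_obs(); plan([.5685,.2665,.235],R.from_euler('xyz',[np.pi,0,2.918]));plan([.5685,.2665,.142],R.from_euler('xyz',[np.pi,0,2.918]))
```

```text
shift [-0.114  -0.0374 -0.0051] turn [ 0.0007  0.0003 -0.0003] now [0.4657 0.3282 0.2299] [3.141 0.    2.918] w 0.094 t 2.1
shift [-0.1139 -0.0374  0.0879] turn [ 0.0007  0.0003 -0.0003] now [0.4657 0.3282 0.2299] [3.141 0.    2.918] w 0.094 t 2.1
```

Emit:
{"fn": "step_arm", "kwargs": {"steps": [{"jaw": 1,"tx": -0.05,"ty": -0.016,"tz": -0.003,"ax": 0,"ay": 0,"az": 0},{"jaw": 1,"tx": -0.1,"ty": -0.033,"tz": -0.005,"ax": 0,"ay": 0,"az": 0},{"jaw": 1,"tx": -0.114,"ty": -0.037,"tz": -0.005,"ax": 0,"ay": 0,"az": 0},{"jaw": 1,"tx": -0.114,"ty": -0.037,"tz": -0.005,"ax": 0,"ay": 0,"az": 0},{"jaw": 1,"tx": -0.114,"ty": -0.037,"tz": 0.03,"ax": 0,"ay": 0,"az": 0},{"jaw": 1,"tx": -0.114,"ty": -0.037,"tz": 0.06,"ax": 0,"ay": 0,"az": 0},{"jaw": 1,"tx": -0.114,"ty": -0.037,"tz": 0.09,"ax": 0,"ay": 0,"az": 0},{"jaw": 1,"tx": -0.114,"ty": -0.037,"tz": 0.09,"ax": 0,"ay": 0,"az": 0}]}}

```text
time: 2.9
tool_pos: [0.5645, 0.2668, 0.1343]
ee_rot: [-3.137, -0.009, 2.919]
wrist_force: [0.7, -0.2, -0.3]
width: 0.0939
```

Emit:
{"fn": "step_arm", "kwargs": {"steps": [{"jaw": 0.4,"tx": 0,"ty": 0,"tz": 0,"ax": 0,"ay": 0,"az": 0},{"jaw": 0.4,"tx": 0,"ty": 0,"tz": 0,"ax": 0,"ay": 0,"az": 0},{"jaw": 0.4,"tx": 0,"ty": 0,"tz": 0,"ax": 0,"ay": 0,"az": 0},{"jaw": 0.4,"tx": 0,"ty": 0,"tz": 0,"ax": 0,"ay": 0,"az": 0},{"jaw": 0.4,"tx": 0,"ty": 0,"tz": 0,"ax": 0,"ay": 0,"az": 0},{"jaw": 0.4,"tx": 0,"ty": 0,"tz": 0,"ax": 0,"ay": 0,"az": 0}]}}

```text
time: 3.5
tool_pos: [0.565, 0.2672, 0.1353]
ee_rot: [-3.138, -0.008, 2.919]
wrist_force: [-0.0, 0.4, 2.1]
width: 0.0516
```

Emit:
{"fn": "step_arm", "kwargs": {"steps": [{"jaw": 0.4,"tx": 0,"ty": 0,"tz": -0.02,"ax": 0,"ay": 0,"az": 0},{"jaw": 0.4,"tx": 0,"ty": 0,"tz": -0.04,"ax": 0,"ay": 0,"az": 0},{"jaw": 0.4,"tx": 0,"ty": 0,"tz": -0.07,"ax": 0,"ay": 0,"az": 0},{"jaw": 0.4,"tx": 0,"ty": 0,"tz": -0.07,"ax": 0,"ay": 0,"az": 0}]}}

```text
time: 3.9
tool_pos: [0.5676, 0.2679, 0.2103]
ee_rot: [3.14, -0.0, 2.919]
wrist_force: [0.6, 0.2, -0.9]
width: 0.0515
```

Run:
```python
from h import *
o=get_obs(); q=R.from_euler('xyz',[np.pi,0,2.918])
plan([.36,.04,.205],q); print(o['wrist_force'])
```

```text
shift [ 0.1522 -0.2681  0.0049] turn [ 0.0015 -0.0003  0.001 ] now [0.5676 0.2679 0.2103] [ 3.14  -0.     2.919] w 0.0515 t 3.9
[ 0.61921962  0.22722316 -0.8997883 ]
```

Emit:
{"fn": "step_arm", "kwargs": {"steps": [{"jaw": 0.4,"tx": 0.02,"ty": -0.036,"tz": 0,"ax": 0,"ay": 0,"az": 0},{"jaw": 0.4,"tx": 0.04,"ty": -0.072,"tz": 0,"ax": 0,"ay": 0,"az": 0},{"jaw": 0.4,"tx": 0.063,"ty": -0.11,"tz": 0,"ax": 0,"ay": 0,"az": 0},{"jaw": 0.4,"tx": 0.087,"ty": -0.153,"tz": 0,"ax": 0,"ay": 0,"az": 0},{"jaw": 0.4,"tx": 0.11,"ty": -0.194,"tz": 0,"ax": 0,"ay": 0,"az": 0},{"jaw": 0.4,"tx": 0.133,"ty": -0.235,"tz": 0,"ax": 0,"ay": 0,"az": 0},{"jaw": 0.4,"tx": 0.152,"ty": -0.268,"tz": 0,"ax": 0,"ay": 0,"az": 0},{"jaw": 0.4,"tx": 0.152,"ty": -0.268,"tz": 0,"ax": 0,"ay": 0,"az": 0}]}}

```text
time: 4.7
tool_pos: [0.3575, 0.0379, 0.2086]
ee_rot: [-3.141, -0.001, 2.914]
wrist_force: [0.7, -0.0, -1.1]
width: 0.0511
```

Emit:
{"fn": "step_arm", "kwargs": {"steps": [{"jaw": 0.4,"tx": 0,"ty": 0,"tz": 0.03,"ax": 0,"ay": 0,"az": 0},{"jaw": 0.4,"tx": 0,"ty": 0,"tz": 0.06,"ax": 0,"ay": 0,"az": 0},{"jaw": 0.4,"tx": 0,"ty": 0,"tz": 0.09,"ax": 0,"ay": 0,"az": 0},{"jaw": 0.4,"tx": 0,"ty": 0,"tz": 0.12,"ax": 0,"ay": 0,"az": 0},{"jaw": 0.4,"tx": 0,"ty": 0,"tz": 0.15,"ax": 0,"ay": 0,"az": 0},{"jaw": 0.4,"tx": 0,"ty": 0,"tz": 0.15,"ax": 0,"ay": 0,"az": 0},{"jaw": 0.4,"tx": 0,"ty": 0,"tz": 0.15,"ax": 0,"ay": 0,"az": 0}]}}

```text
time: 5.4
tool_pos: [0.357, 0.0384, 0.058]
ee_rot: [-3.141, -0.003, 2.915]
wrist_force: [-0.4, 0.8, -1.4]
width: 0.0516
```

Run:
```python
from h import *
q=R.from_euler('xyz',[np.pi,0,2.918])
o=get_obs(); plan([o['tool_pos'][0],o['tool_pos'][1],.0275],q); print(o['wrist_force'])
```

```text
shift [-0.0001  0.      0.0305] turn [-0.0002 -0.0034 -0.0032] now [0.357  0.0384 0.058 ] [-3.141e+00 -3.000e-03  2.915e+00] w 0.0516 t 5.4
[-0.38512248  0.84353373 -1.42175613]
```

Emit:
{"fn": "step_arm", "kwargs": {"steps": [{"jaw": 0.4,"tx": 0,"ty": 0,"tz": 0.012,"ax": 0,"ay": 0,"az": 0},{"jaw": 0.4,"tx": 0,"ty": 0,"tz": 0.022,"ax": 0,"ay": 0,"az": 0},{"jaw": 0.4,"tx": 0,"ty": 0,"tz": 0.028,"ax": 0,"ay": 0,"az": 0},{"jaw": 0.4,"tx": 0,"ty": 0,"tz": 0.03,"ax": 0,"ay": 0,"az": 0},{"jaw": 0.4,"tx": 0,"ty": 0,"tz": 0.032,"ax": 0,"ay": 0,"az": 0},{"jaw": 0.4,"tx": 0,"ty": 0,"tz": 0.032,"ax": 0,"ay": 0,"az": 0}]}}

```text
time: 6.0
tool_pos: [0.357, 0.0383, 0.0261]
ee_rot: [-3.141, -0.003, 2.915]
wrist_force: [0.2, -0.5, -1.1]
width: 0.0511
```

Emit:
{"fn": "step_arm", "kwargs": {"steps": [{"jaw": 0.4,"tx": 0,"ty": 0,"tz": 0.001,"ax": 0,"ay": 0,"az": 0},{"jaw": 0.4,"tx": 0,"ty": 0,"tz": 0.002,"ax": 0,"ay": 0,"az": 0},{"jaw": 0.4,"tx": 0,"ty": 0,"tz": 0.002,"ax": 0,"ay": 0,"az": 0}]}}

```text
time: 6.3
tool_pos: [0.3577, 0.0382, 0.0252]
ee_rot: [-3.142, -0.002, 2.915]
wrist_force: [-1.1, 0.7, 4.9]
width: 0.0512
```

Contact with the bench: the force went from -1.1 to +4.9 N. Opening the gripper and moving up.

Emit:
{"fn": "step_arm", "kwargs": {"steps": [{"jaw": 1,"tx": 0,"ty": 0,"tz": 0,"ax": 0,"ay": 0,"az": 0},{"jaw": 1,"tx": 0,"ty": 0,"tz": 0,"ax": 0,"ay": 0,"az": 0},{"jaw": 1,"tx": 0,"ty": 0,"tz": 0,"ax": 0,"ay": 0,"az": 0},{"jaw": 1,"tx": 0,"ty": 0,"tz": 0,"ax": 0,"ay": 0,"az": 0},{"jaw": 1,"tx": 0,"ty": 0,"tz": 0,"ax": 0,"ay": 0,"az": 0},{"jaw": 1,"tx": 0,"ty": 0,"tz": -0.03,"ax": 0,"ay": 0,"az": 0},{"jaw": 1,"tx": 0,"ty": 0,"tz": -0.07,"ax": 0,"ay": 0,"az": 0},{"jaw": 1,"tx": 0,"ty": 0,"tz": -0.11,"ax": 0,"ay": 0,"az": 0}]}}

```text
time: 7.1
tool_pos: [0.3572, 0.0383, 0.1359]
ee_rot: [-3.141, -0.003, 2.915]
wrist_force: [0.1, 0.5, -0.4]
width: 0.094
```

Emit:
{"fn": "step_arm", "kwargs": {"steps": [{"jaw": 1,"tx": 0,"ty": 0,"tz": -0.05,"ax": 0,"ay": 0,"az": 0},{"jaw": 1,"tx": 0,"ty": 0,"tz": -0.1,"ax": 0,"ay": 0,"az": 0},{"jaw": 1,"tx": 0,"ty": 0,"tz": -0.15,"ax": 0,"ay": 0,"az": 0}]}}

```text
time: 7.4
tool_pos: [0.3572, 0.0383, 0.2871]
ee_rot: [-3.141, -0.003, 2.915]
wrist_force: [1.2, 0.0, 0.2]
width: 0.0939
```

Run:
```python
from h import *
ps,ds=snapshot('side');pt,dt=snapshot('top')
for n,d in (('side',ds),('top',dt)):
    c=cloud(n,d)[d>0]; 
    for (x,y,z) in ((.358,.038,.055),(.563,.08,.038)):
        k=c[(abs(c[:,0]-x)<.045)&(abs(c[:,1]-y)<.045)&(abs(c[:,2]-z-.01)<.02)]
        if len(k)>5: print(n,cv2.minEnclosingCircle(k[:,:2].astype(np.float32)),np.median(k[:,2]))
save(ps,'side1',(60,80,340,310),2.4)
# grip target: tool on bar
p=np.array([.5402,-.249,.1008]); B=R.from_euler('z',.334)*R.from_euler('y',-.418)
Rt=toolR(.334,.418)
for h in (.047,):
  g=p+B.apply([0,0,h]); tcp=g+Rt.apply([0,0,.011]); print('grip',g,'tcp',tcp); pre=tcp-Rt.apply([0,0,.09]); print(pre)
  plan(pre,Rt)
```

```text
side ((0.3589465022087097, 0.0348963625729084), 0.02917921356856823) 0.0618264381425257
side ((0.5625921487808228, 0.0775226429104805), 0.019132034853100777) 0.04145064026324663
top ((0.3613775372505188, 0.036717165261507034), 0.025457950308918953) 0.06263274820001885
top ((0.5617377161979675, 0.07895652949810028), 0.017166616395115852) 0.0424116727383006
grip [ 0.52217545 -0.25525452  0.14375342] tcp [ 0.52639396 -0.2537907   0.13370049]
[ 0.49187887 -0.26576745  0.21595173]
shift [-0.1956 -0.2667  0.0785] turn [-0.3741 -0.2022  0.9962] now [0.3604 0.0381 0.2929] [3.139 0.011 2.915] w 0.0938 t 7.5
```

View pics/side1.png

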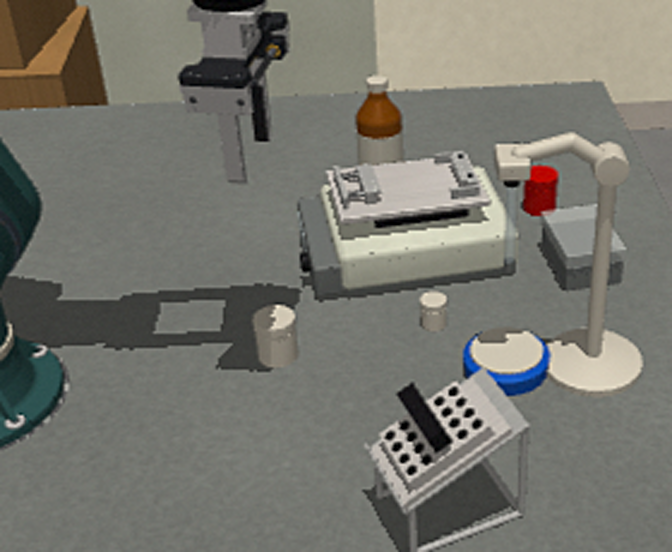

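Shown: the jar stands upright on the bench at crop (275,335), world about (0.360, 0.036), with its lid at 62 mm. The tray is empty and the block is undisturbed. Next, the pre-grasp above the block.

Emit:
{"fn": "step_arm", "kwargs": {"steps": [{"jaw": 0.65,"tx": -0.196,"ty": -0.267,"tz": 0.078,"ax": -0.374,"ay": -0.202,"az": 0.996},{"jaw": 0.65,"tx": -0.196,"ty": -0.267,"tz": 0.078,"ax": -0.374,"ay": -0.202,"az": 0.996},{"jaw": 0.65,"tx": -0.196,"ty": -0.267,"tz": 0.078,"ax": -0.374,"ay": -0.202,"az": 0.996},{"jaw": 0.65,"tx": -0.196,"ty": -0.267,"tz": 0.078,"ax": -0.374,"ay": -0.202,"az": 0.996},{"jaw": 0.65,"tx": -0.196,"ty": -0.267,"tz": 0.078,"ax": -0.374,"ay": -0.202,"az": 0.996},{"jaw": 0.65,"tx": -0.196,"ty": -0.267,"tz": 0.078,"ax": -0.374,"ay": -0.202,"az": 0.996},{"jaw": 0.65,"tx": -0.196,"ty": -0.267,"tz": 0.078,"ax": -0.374,"ay": -0.202,"az": 0.996},{"jaw": 0.65,"tx": -0.196,"ty": -0.267,"tz": 0.078,"ax": -0.374,"ay": -0.202,"az": 0.996}]}}

```text
time: 8.3
tool_pos: [0.491, -0.2695, 0.2118]
ee_rot: [2.726, -0.006, 1.897]
wrist_force: [-0.4, 1.2, -0.8]
width: 0.061
```

Run:
```python
from h import *
p=np.array([.5402,-.249,.1008]); B=R.from_euler('z',.334)*R.from_euler('y',-.418)
Rt=toolR(.334,.418)
tcp=p+B.apply([0,0,.0475])+Rt.apply([0,0,.011]); plan(tcp-Rt.apply([0,0,.04]),Rt); plan(tcp,Rt)
```

```text
shift [0.0031 0.0037 0.0466] turn [-0.0028 -0.0024 -0.0097] now [ 0.491  -0.2695  0.2118] [ 2.726 -0.006  1.897] w 0.061 t 8.3
shift [0.003  0.0038 0.0866] turn [-0.0028 -0.0024 -0.0097] now [ 0.491  -0.2695  0.2118] [ 2.726 -0.006  1.897] w 0.061 t 8.3
```

Emit:
{"fn": "step_arm", "kwargs": {"steps": [{"jaw": 0.65,"tx": 0.003,"ty": 0.004,"tz": 0.02,"ax": -0.003,"ay": -0.002,"az": -0.01},{"jaw": 0.65,"tx": 0.003,"ty": 0.004,"tz": 0.045,"ax": -0.003,"ay": -0.002,"az": -0.01},{"jaw": 0.65,"tx": 0.003,"ty": 0.004,"tz": 0.065,"ax": -0.003,"ay": -0.002,"az": -0.01},{"jaw": 0.65,"tx": 0.003,"ty": 0.004,"tz": 0.08,"ax": -0.003,"ay": -0.002,"az": -0.01},{"jaw": 0.65,"tx": 0.003,"ty": 0.004,"tz": 0.086,"ax": -0.003,"ay": -0.002,"az": -0.01},{"jaw": 0.65,"tx": 0.003,"ty": 0.004,"tz": 0.086,"ax": -0.003,"ay": -0.002,"az": -0.01}]}}

```text
time: 8.9
tool_pos: [0.5258, -0.2525, 0.1337]
ee_rot: [2.725, -0.002, 1.907]
wrist_force: [0.6, -0.2, -0.2]
width: 0.0612
```

Run:
```python
from h import *
p=np.array([.5402,-.249,.1008]); B=R.from_euler('z',.334)*R.from_euler('y',-.418)
Rt=toolR(.334,.418)
tcp=p+B.apply([0,0,.0475])+Rt.apply([0,0,.011]); plan(tcp,Rt)
```

```text
shift [-0.0014  0.0002 -0.0005] turn [-0.001  -0.0029  0.001 ] now [ 0.5258 -0.2525  0.1337] [ 2.725e+00 -2.000e-03  1.907e+00] w 0.0612 t 8.9
```

Emit:
{"fn": "step_arm", "kwargs": {"steps": [{"jaw": 0,"tx": -0.001,"ty": 0,"tz": 0,"ax": 0,"ay": 0,"az": 0},{"jaw": 0,"tx": -0.001,"ty": 0,"tz": 0,"ax": 0,"ay": 0,"az": 0},{"jaw": 0,"tx": -0.001,"ty": 0,"tz": 0,"ax": 0,"ay": 0,"az": 0},{"jaw": 0,"tx": -0.001,"ty": 0,"tz": 0,"ax": 0,"ay": 0,"az": 0},{"jaw": 0,"tx": -0.001,"ty": 0,"tz": 0,"ax": 0,"ay": 0,"az": 0},{"jaw": 0,"tx": -0.001,"ty": 0,"tz": 0,"ax": 0,"ay": 0,"az": 0},{"jaw": 0,"tx": -0.001,"ty": 0,"tz": 0,"ax": 0,"ay": 0,"az": 0}]}}

```text
time: 9.6
tool_pos: [0.5261, -0.2536, 0.1339]
ee_rot: [2.724, -0.002, 1.907]
wrist_force: [-0.4, 0.7, 1.4]
width: 0.0197
```

```bash
cat >> h.py <<'E'
SEAT=np.array([.5553,.2598,.110]); YAW=.12
OFF=np.array([0,-.0,.0365])
def blk(bx,by,bz,th,dyaw=0):  # tool pose for block origin in seat frame
    B=R.from_euler('z',YAW+dyaw)*R.from_euler('y',-th)
    p=SEAT+R.from_euler('z',YAW).apply([bx,by,bz])
    return p+B.apply(OFF), toolR(YAW+dyaw,th)
def low(ux,cz,th): # upper corner of low end at x=ux, bottom corner at height cz -> block bx,bz
    c,s=np.cos(th),np.sin(th); return ux+.064*c+.008*s, cz+.064*s
def where():
    o=get_obs(); Rc=R.from_euler('xyz',o['ee_rot']).as_matrix()
    B=R.from_matrix(np.stack([Rc[:,1],Rc[:,0],-Rc[:,2]],1)); p=o['tool_pos']-B.apply(OFF)
    q=R.from_euler('z',YAW).inv(); e=(q*B).as_euler('ZYX'); b=q.apply(p-SEAT); th=-e[1]
    print('block in seat mm',(b*1e3).round(1),'yaw,tilt,roll',e[0].round(3),th.round(3),e[2].round(3),'low end ux,cz',((b[0]-.064*np.cos(th)-.008*np.sin(th))*1e3).round(1),((b[2]-.064*np.sin(th))*1e3).round(1),
      'hi end x,z',((b[0]+.064*np.cos(th))*1e3).round(1),((b[2]+.064*np.sin(th))*1e3).round(1),'F',q.apply(o['wrist_force']).round(1),'w',o['width'].round(4),'t',o['time'])
E
python3 - <<'E'
from h import *
o=get_obs(); B=R.from_euler('z',.334)*R.from_euler('y',-.418)
print(B.inv().apply(o['tool_pos']-[.5402,-.249,.1005]), o['tool_pos'],o['ee_rot'])
Rt=R.from_euler('xyz',o['ee_rot'])
plan([.43,-.16,.26],toolR(.3,.40))
E
```

```text
[3.24030136e-05 2.70629846e-04 3.65723862e-02] [ 0.52611371 -0.25360149  0.13393675] [ 2.72444374e+00 -1.90715245e-03  1.90675494e+00]
shift [ 0.1203 -0.0038 -0.1393] turn [ 0.0171 -0.016   0.0322] now [ 0.5261 -0.2536  0.1339] [ 2.724e+00 -2.000e-03  1.907e+00] w 0.0197 t 9.6
```

Emit:
{"fn": "step_arm", "kwargs": {"steps": [{"jaw": 0,"tx": 0,"ty": 0,"tz": -0.015,"ax": 0,"ay": 0,"az": 0},{"jaw": 0,"tx": 0,"ty": 0,"tz": -0.03,"ax": 0,"ay": 0,"az": 0},{"jaw": 0,"tx": 0,"ty": 0,"tz": -0.06,"ax": 0,"ay": 0,"az": 0},{"jaw": 0,"tx": 0,"ty": 0,"tz": -0.09,"ax": 0,"ay": 0,"az": 0},{"jaw": 0,"tx": 0,"ty": 0,"tz": -0.12,"ax": 0,"ay": 0,"az": 0},{"jaw": 0,"tx": 0,"ty": 0,"tz": -0.12,"ax": 0,"ay": 0,"az": 0}]}}

```text
time: 10.2
tool_pos: [0.4802, -0.2716, 0.2469]
ee_rot: [2.723, 0.004, 1.905]
wrist_force: [0.2, 0.7, -4.4]
width: 0.0196
```

Run:
```python
from h import *
plan([.42,-.04,.29],toolR(.2,.3))
print(get_obs()['wrist_force'])
```

```text
shift [ 0.2383  0.0353 -0.0325] turn [ 0.1184 -0.0437  0.1272] now [ 0.4802 -0.2716  0.2469] [2.723 0.004 1.905] w 0.0196 t 10.2
[ 0.1866037   0.72837277 -4.41527993]
```

Emit:
{"fn": "step_arm", "kwargs": {"steps": [{"jaw": 0,"tx": 0.03,"ty": 0.004,"tz": -0.004,"ax": 0.015,"ay": -0.005,"az": 0.016},{"jaw": 0,"tx": 0.07,"ty": 0.01,"tz": -0.01,"ax": 0.035,"ay": -0.013,"az": 0.037},{"jaw": 0,"tx": 0.11,"ty": 0.016,"tz": -0.015,"ax": 0.055,"ay": -0.02,"az": 0.059},{"jaw": 0,"tx": 0.15,"ty": 0.022,"tz": -0.02,"ax": 0.075,"ay": -0.028,"az": 0.08},{"jaw": 0,"tx": 0.19,"ty": 0.028,"tz": -0.026,"ax": 0.095,"ay": -0.035,"az": 0.1},{"jaw": 0,"tx": 0.22,"ty": 0.033,"tz": -0.03,"ax": 0.11,"ay": -0.041,"az": 0.117},{"jaw": 0,"tx": 0.238,"ty": 0.035,"tz": -0.032,"ax": 0.118,"ay": -0.044,"az": 0.127},{"jaw": 0,"tx": 0.238,"ty": 0.035,"tz": -0.032,"ax": 0.118,"ay": -0.044,"az": 0.127}]}}

```text
time: 11.0
tool_pos: [0.419, -0.0374, 0.2875]
ee_rot: [2.844, -0.002, 1.776]
wrist_force: [-0.3, -0.9, -5.2]
width: 0.0198
```

Run:
```python
from h import *
bx,bz=low(-.050,.09,.25); print(bx,bz); p,q=blk(bx,0,bz,.25); print(p); plan(p,q)
```

```text
0.013989626663517444 0.10583385339228946
[0.56022372 0.2603937  0.25119916]
shift [0.2627 0.1794 0.0937] turn [ 0.0477 -0.0252  0.0816] now [ 0.419  -0.0374  0.2875] [ 2.844e+00 -2.000e-03  1.776e+00] w 0.0198 t 11.0
```

Emit:
{"fn": "step_arm", "kwargs": {"steps": [{"jaw": 0,"tx": 0.033,"ty": 0.022,"tz": 0.012,"ax": 0.006,"ay": -0.003,"az": 0.01},{"jaw": 0,"tx": 0.07,"ty": 0.048,"tz": 0.025,"ax": 0.013,"ay": -0.007,"az": 0.022},{"jaw": 0,"tx": 0.108,"ty": 0.074,"tz": 0.038,"ax": 0.02,"ay": -0.01,"az": 0.033},{"jaw": 0,"tx": 0.145,"ty": 0.099,"tz": 0.052,"ax": 0.026,"ay": -0.014,"az": 0.045},{"jaw": 0,"tx": 0.182,"ty": 0.124,"tz": 0.065,"ax": 0.033,"ay": -0.017,"az": 0.056},{"jaw": 0,"tx": 0.22,"ty": 0.15,"tz": 0.078,"ax": 0.04,"ay": -0.021,"az": 0.068},{"jaw": 0,"tx": 0.25,"ty": 0.171,"tz": 0.089,"ax": 0.045,"ay": -0.024,"az": 0.078},{"jaw": 0,"tx": 0.263,"ty": 0.179,"tz": 0.094,"ax": 0.048,"ay": -0.025,"az": 0.082}]}}

```text
time: 11.8
tool_pos: [0.5599, 0.2634, 0.2453]
ee_rot: [2.899, -0.0, 1.693]
wrist_force: [0.4, -0.1, -5.3]
width: 0.0199
```

```bash
cat > fit2.py <<'E'
# fit held block and empty tray steel in fresh pictures
from h import *
from scipy.optimize import least_squares
import sys
where(); o=get_obs()
Rc=R.from_euler('xyz',o['ee_rot']).as_matrix(); B0=R.from_matrix(np.stack([Rc[:,1],Rc[:,0],-Rc[:,2]],1)); p0=o['tool_pos']-B0.apply(OFF)
X=[];pics={}
for n in ('side','top'):
    p,d=snapshot(n); pics[n]=p; c=cloud(n,d)[d>0]
    L=B0.inv().apply(c-p0); k=np.all(np.abs(L-[0,0,.012])<[.075,.052,.013],1); X.append(c[k])
for n,x in zip(('side','top','both'),X+[np.vstack(X)]):
    def f(v): return sdf((B0*R.from_rotvec(v[3:])).inv().apply(x-p0-v[:3]),BLK)
    r=least_squares(f,np.zeros(6),loss='soft_l1',f_scale=.002,diff_step=1e-4,x_scale=[.01]*3+[.05]*3)
    q=R.from_euler('z',YAW).inv(); e=(q*B0*R.from_rotvec(r.x[3:])).as_euler('ZYX')
    print(n,len(x),'seat mm',(q.apply(p0+r.x[:3]-SEAT)*1e3).round(1),'yaw tilt roll',e[0].round(3),-e[1].round(3),e[2].round(3))
np.savez('now.npz',**pics)
E
python3 fit2.py
python3 - <<'E'
from h import *
n=np.load('now.npz'); save(n['side'],'side2',(170,80,300,220),4.2)
E
```

```text
Traceback (most recent call last):
  File "fit2.py", line 5, in <module>
    where(); o=get_obs()
    ~~~~~^^
  File "h.py", line 43, in where
    'hi end x,z',((b[0]+.064*np.cos(th))*1e3).round(1),((b[2]+.064*np.sin(th))*1e3).round(1),'F',q.apply(o['wrist_force']).round(1),'w',o['width'].round(4),'t',o['time'])
                                                                                                                                        ^^^^^^^^^^^^^^^^
AttributeError: 'float' object has no attribute 'round'
Traceback (most recent call last):
FileNotFoundError: [Errno 2] No such file or directory: 'now.npz'
```

```bash
sed -i "s/o\['width'\].round(4)/round(o['width'],4)/" h.py; python3 fit2.py
python3 - <<'E'
from h import *
n=np.load('now.npz'); save(n['side'],'side2',(170,80,300,220),4.2)
E
```

```text
block in seat mm [13.8  3.  99.9] yaw,tilt,roll 0.002 0.242 0.0 low end ux,cz -50.3 84.5 hi end x,z 75.9 115.2 F [ 0.3 -0.2 -5.3] w 0.0199 t 11.8
side 475 seat mm [ 14.9  -0.8 100.6] yaw tilt roll 0.017 0.242 -0.039
top 414 seat mm [15.5 -0.1 98.9] yaw tilt roll -0.007 0.247 -0.041
both 889 seat mm [14.7 -0.5 99.8] yaw tilt roll 0.008 0.241 -0.027
```

View pics/side2.png

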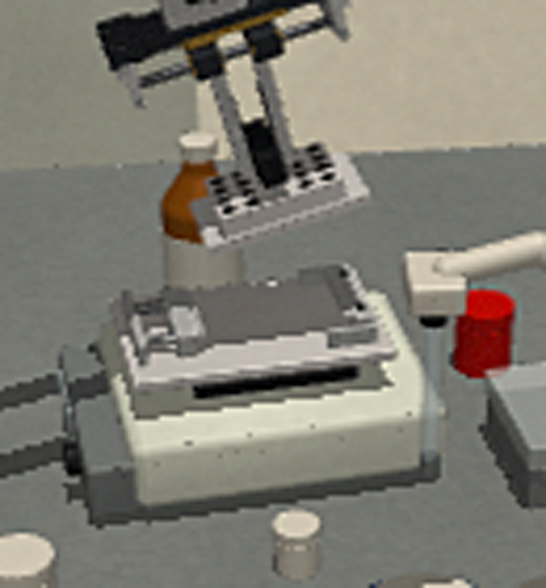

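Shown: the block is held level across and tilted in the fingers, crop (270,195), above the empty tray. The jaw is at (165,320) and the stop at (345,290). The camera fit agrees with the tool to 1 mm in x and z. In y it is 3 mm off, so I'll trust the camera frame that was also used for the seat.

```bash
sed -i "s/^OFF=.*/OFF=np.array([-.0009,.0025,.0365])/" h.py
python3 - <<'E'
from h import *
where()
for cz in (.015,):
  bx,bz=low(-.049,cz,.25); p,q=blk(bx,0,bz,.25); plan(p,q)
E
```

```text
block in seat mm [ 14.1  -1.  100.7] yaw,tilt,roll 0.002 0.242 -0.001 low end ux,cz -50.0 85.3 hi end x,z 76.2 116.0 F [-0.8 -0.7 -5.1] w 0.02 t 11.9
shift [ 0.0011 -0.0162  0.068 ] turn [-0.0079  0.0005  0.0021] now [0.5595 0.2618 0.2459] [2.899e+00 1.000e-03 1.693e+00] w 0.02 t 11.9
```

Emit:
{"fn": "step_arm", "kwargs": {"steps": [{"jaw": 0,"tx": 0.001,"ty": -0.005,"tz": 0.02,"ax": -0.008,"ay": 0,"az": 0.002},{"jaw": 0,"tx": 0.001,"ty": -0.01,"tz": 0.04,"ax": -0.008,"ay": 0,"az": 0.002},{"jaw": 0,"tx": 0.001,"ty": -0.014,"tz": 0.058,"ax": -0.008,"ay": 0,"az": 0.002},{"jaw": 0,"tx": 0.001,"ty": -0.016,"tz": 0.068,"ax": -0.008,"ay": 0,"az": 0.002},{"jaw": 0,"tx": 0.001,"ty": -0.016,"tz": 0.068,"ax": -0.008,"ay": 0,"az": 0.002},{"jaw": 0,"tx": 0.001,"ty": -0.016,"tz": 0.068,"ax": -0.008,"ay": 0,"az": 0.002}]}}

```text
time: 12.5
tool_pos: [0.5605, 0.2621, 0.1766]
ee_rot: [2.891, 0.001, 1.69]
wrist_force: [0.7, 0.2, -4.1]
width: 0.02
```

```bash
sed -i "s/^OFF=.*/OFF=np.array([-.0009,.0015,.0365])/" h.py; python3 fit2.py
python3 - <<'E'
from h import *
where()
n=np.load('now.npz'); save(n['side'],'side3',(170,100,300,210),4.8)
for cz in (.003,):
  bx,bz=low(-.049,cz,.25); p,q=blk(bx,0,bz,.25); plan(p,q)
E
```

```text
block in seat mm [15.4  0.1 31.5] yaw,tilt,roll -0.001 0.251 -0.001 low end ux,cz -48.6 15.6 hi end x,z 77.4 47.3 F [ 0.7  0.2 -4.1] w 0.02 t 12.5
side 484 seat mm [11.6 -3.  30.6] yaw tilt roll -0.003 0.258 -0.039
top 332 seat mm [11.5 -2.1 29.6] yaw tilt roll 0.016 0.26 -0.064
both 816 seat mm [11.5 -2.6 30.3] yaw tilt roll 0.005 0.256 -0.041
block in seat mm [16.1  0.7 32.9] yaw,tilt,roll -0.001 0.253 0.0 low end ux,cz -47.9 16.8 hi end x,z 78.0 48.9 F [ 1.1 -0.4 -5.1] w 0.0197 t 12.6
shift [-0.0007 -0.0045  0.0133] turn [ 0.0031 -0.     -0.0005] now [0.5611 0.2627 0.178 ] [ 2.888 -0.     1.69 ] w 0.0197 t 12.6
```

View pics/side3.png

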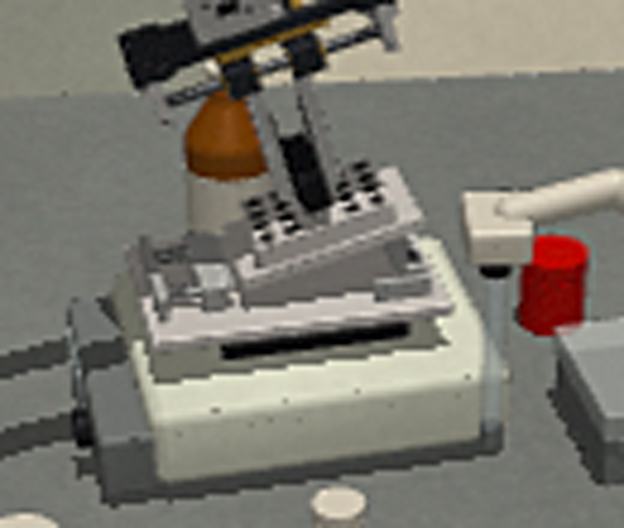

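Run:
```python
from h import *
where()
for cz in (.003,0,-.002):
  bx,bz=low(-.047,cz,.25); p,q=blk(bx,.001,bz,.25); plan(p,q)
```

```text
block in seat mm [16.1  0.7 32.9] yaw,tilt,roll -0.001 0.253 0.0 low end ux,cz -47.9 16.8 hi end x,z 78.0 48.9 F [ 1.1 -0.4 -5.1] w 0.0197 t 12.6
shift [ 0.0003 -0.0025  0.0138] turn [ 0.0031 -0.     -0.0005] now [0.5611 0.2627 0.178 ] [ 2.888 -0.     1.69 ] w 0.0197 t 12.6
shift [ 0.0003 -0.0033  0.0167] turn [ 0.0031 -0.     -0.0005] now [0.5611 0.2627 0.178 ] [ 2.888 -0.     1.69 ] w 0.0197 t 12.6
shift [ 0.0003 -0.0038  0.0186] turn [ 0.0031 -0.     -0.0005] now [0.5611 0.2627 0.178 ] [ 2.888 -0.     1.69 ] w 0.0197 t 12.6
```

Emit:
{"fn": "step_arm", "kwargs": {"steps": [{"jaw": 0,"tx": 0,"ty": -0.001,"tz": 0.005,"ax": 0.002,"ay": 0,"az": 0},{"jaw": 0,"tx": 0,"ty": -0.002,"tz": 0.01,"ax": 0.003,"ay": 0,"az": 0},{"jaw": 0,"tx": 0,"ty": -0.0025,"tz": 0.0138,"ax": 0.003,"ay": 0,"az": 0},{"jaw": 0,"tx": 0,"ty": -0.0025,"tz": 0.0138,"ax": 0.003,"ay": 0,"az": 0}]}}

```text
time: 13.0
tool_pos: [0.562, 0.2629, 0.1635]
ee_rot: [2.892, -0.0, 1.69]
wrist_force: [0.1, -0.6, -3.3]
width: 0.02
```

Run:
```python
from h import *
where()
```

```text
block in seat mm [17.   0.8 18.4] yaw,tilt,roll -0.0 0.25 0.0 low end ux,cz -47.0 2.6 hi end x,z 79.0 34.2 F [-0.  -0.6 -3.3] w 0.02 t 13.0
```

Emit:
{"fn": "step_arm", "kwargs": {"steps": [{"jaw": 0,"tx": 0,"ty": -0.0003,"tz": 0.001,"ax": 0,"ay": 0,"az": 0},{"jaw": 0,"tx": 0,"ty": -0.0006,"tz": 0.002,"ax": 0,"ay": 0,"az": 0},{"jaw": 0,"tx": 0,"ty": -0.0008,"tz": 0.003,"ax": 0,"ay": 0,"az": 0},{"jaw": 0,"tx": 0,"ty": -0.0008,"tz": 0.003,"ax": 0,"ay": 0,"az": 0}]}}

```text
time: 13.4
tool_pos: [0.5628, 0.2628, 0.1624]
ee_rot: [2.889, -0.0, 1.69]
wrist_force: [0.0, -2.8, 3.8]
width: 0.0199
```

Run:
```python
from h import *
where()
```

```text
block in seat mm [17.8  0.6 17.3] yaw,tilt,roll -0.001 0.253 0.0 low end ux,cz -46.1 1.3 hi end x,z 79.8 33.3 F [-0.3 -2.7  3.8] w 0.0199 t 13.4
```

Emit:
{"fn": "step_arm", "kwargs": {"steps": [{"jaw": 0,"tx": 0,"ty": -0.004,"tz": -0.0005,"ax": 0,"ay": 0,"az": 0},{"jaw": 0,"tx": 0,"ty": -0.008,"tz": -0.0015,"ax": 0,"ay": 0,"az": 0},{"jaw": 0,"tx": 0,"ty": -0.0118,"tz": -0.0023,"ax": 0,"ay": 0,"az": 0},{"jaw": 0,"tx": 0,"ty": -0.0118,"tz": -0.0023,"ax": 0,"ay": 0,"az": 0}]}}

```text
time: 13.8
tool_pos: [0.5509, 0.2619, 0.1625]
ee_rot: [2.887, -0.001, 1.691]
wrist_force: [1.6, -0.2, 2.9]
width: 0.02
```

Run:
```python
from h import *
where()
```

```text
block in seat mm [ 5.9  1.1 17.4] yaw,tilt,roll -0.001 0.254 0.001 low end ux,cz -58.0 1.3 hi end x,z 67.9 33.6 F [ 1.6 -0.4  2.9] w 0.02 t 13.8
```

Emit:
{"fn": "step_arm", "kwargs": {"steps": [{"jaw": 0,"tx": 0,"ty": -0.004,"tz": 0,"ax": 0,"ay": 0,"az": 0},{"jaw": 0,"tx": 0,"ty": -0.008,"tz": -0.001,"ax": 0,"ay": 0,"az": 0},{"jaw": 0,"tx": 0,"ty": -0.012,"tz": -0.002,"ax": 0,"ay": 0,"az": 0},{"jaw": 0,"tx": 0,"ty": -0.015,"tz": -0.0027,"ax": 0,"ay": 0,"az": 0},{"jaw": 0,"tx": 0,"ty": -0.017,"tz": -0.003,"ax": 0,"ay": 0,"az": 0},{"jaw": 0,"tx": 0,"ty": -0.017,"tz": -0.003,"ax": 0,"ay": 0,"az": 0}]}}

```text
time: 14.4
tool_pos: [0.5382, 0.2608, 0.1639]
ee_rot: [2.874, -0.003, 1.692]
wrist_force: [12.4, 2.6, -0.8]
width: 0.0201
```

```bash
cat > jaw.py <<'E'
# jaw travel and hi end seen by the cameras
from h import *
where(); pics={}
for n in ('side','top'):
    p,d=snapshot(n); pics[n]=p; c=cloud(n,d)[d>0]; L=R.from_euler('z',YAW).inv().apply(c-SEAT)
    k=L[(abs(L[:,1])<.033)&(abs(L[:,2]-.018)<.004)&(L[:,0]>-.1)&(L[:,0]<-.045)]
    if len(k): print(n,'jaw lip top x mm',(np.percentile(k[:,0],[1,10,50,90,99])*1e3).round(1))
    for lo,hi in ((-.064,-.05),(-.048,-.035),(.02,.045),(.05,.056),(.057,.062)):
        k=L[(abs(L[:,1])<.036)&(L[:,0]>lo)&(L[:,0]<hi)&(L[:,2]>.002)&(L[:,2]<.06)]
        if len(k): print(n,lo,hi,'z',(np.percentile(k[:,2],[10,50,90])*1e3).round(1),len(k))
np.savez('now.npz',**pics)
E
python3 jaw.py; python3 fit2.py
python3 - <<'E'
from h import *
n=np.load('now.npz'); save(n['side'],'side4',(180,110,290,190),6)
E
```

```text
block in seat mm [-6.3  1.7 18.9] yaw,tilt,roll -0.0 0.267 0.003 low end ux,cz -70.2 2.0 hi end x,z 55.4 35.8 F [12.6  1.1 -0.8] w 0.0201 t 14.4
side jaw lip top x mm [-98.3 -85.9 -74.9 -62.2 -54.7]
side -0.064 -0.05 z [12.3 24.7 32.3] 59
side -0.048 -0.035 z [27.  34.3 37.1] 54
side 0.02 0.045 z [ 4.1 51.5 55.4] 92
side 0.05 0.056 z [ 3.4 43.  46.2] 15
side 0.057 0.062 z [ 3.2 17.4 21.3] 11
top jaw lip top x mm [-97.2 -90.5 -77.1 -65.  -59.5]
top -0.064 -0.05 z [11.8 28.5 32.8] 34
top -0.048 -0.035 z [30.8 34.4 37.2] 38
top 0.02 0.045 z [40.2 51.9 56. ] 67
top 0.05 0.056 z [36.5 41.4 45.2] 20
top 0.057 0.062 z [15.7 19.  23. ] 35
block in seat mm [-6.3  1.7 18.9] yaw,tilt,roll -0.0 0.267 0.003 low end ux,cz -70.2 2.0 hi end x,z 55.4 35.8 F [12.   1.  -0.7] w 0.0195 t 14.5
side 560 seat mm [-11.8  -0.3  20.5] yaw tilt roll 0.001 0.199 0.007
top 399 seat mm [-9.2  0.6 19.4] yaw tilt roll -0.016 0.198 -0.044
both 959 seat mm [-10.7   0.1  20.4] yaw tilt roll -0.01 0.196 -0.011
```

View pics/side4.png

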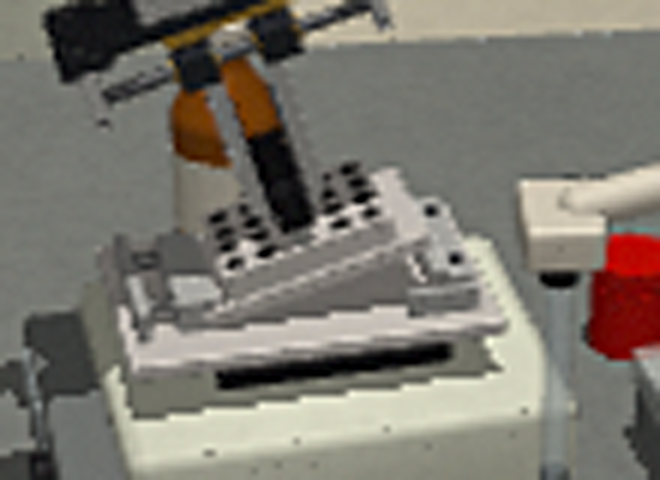

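Shown: the block's low end is under the jaw lip at crop (200,300), pressing the jaw back. Its high end at (400,220) is above and in front of the stop at (440,280). Fx of 12.5 N fits a jaw travel of about 11 mm. Next: push a little further and start pivoting.

Run:
```python
from h import *
where()
for ux,cz,th in ((-.077,.0,.25),(-.078,-.0005,.18)):
  bx,bz=low(ux,cz,th); p,q=blk(bx,.0005,bz,th); plan(p,q)
```

```text
block in seat mm [-6.3  1.7 18.8] yaw,tilt,roll -0.0 0.267 0.003 low end ux,cz -70.2 2.0 hi end x,z 55.4 35.7 F [12.9  1.4  0.4] w 0.0198 t 14.6
shift [-0.0011 -0.0066  0.0011] turn [ 0.0169 -0.0028 -0.    ] now [0.5382 0.2609 0.1638] [ 2.875 -0.003  1.691] w 0.0198 t 14.6
shift [-0.0011 -0.0059  0.0057] turn [ 0.0869 -0.0028  0.0001] now [0.5382 0.2609 0.1638] [ 2.875 -0.003  1.691] w 0.0198 t 14.6
```

Emit:
{"fn": "step_arm", "kwargs": {"steps": [{"jaw": 0,"tx": -0.0005,"ty": -0.003,"tz": 0.0005,"ax": 0.008,"ay": -0.002,"az": 0},{"jaw": 0,"tx": -0.001,"ty": -0.0066,"tz": 0.001,"ax": 0.017,"ay": -0.003,"az": 0},{"jaw": 0,"tx": -0.001,"ty": -0.0066,"tz": 0.001,"ax": 0.017,"ay": -0.003,"az": 0},{"jaw": 0,"tx": -0.001,"ty": -0.0066,"tz": 0.001,"ax": 0.017,"ay": -0.003,"az": 0}]}}

```text
time: 15.0
tool_pos: [0.5367, 0.2606, 0.1636]
ee_rot: [2.879, -0.002, 1.692]
wrist_force: [11.8, 3.4, 0.6]
width: 0.0198
```

Run:
```python
from h import *
where()
for ux,cz,th in ((-.078,-.0005,.18),(-.078,-.0005,.1)):
  bx,bz=low(ux,cz,th); p,q=blk(bx,.0005,bz,th); plan(p,q)
```

```text
block in seat mm [-8.   1.6 18.6] yaw,tilt,roll 0.0 0.262 0.002 low end ux,cz -71.9 2.0 hi end x,z 53.8 35.2 F [12.1  2.   0.6] w 0.0198 t 15.0
shift [-0.001  -0.0044  0.006 ] turn [ 0.0823 -0.0023  0.0005] now [0.5367 0.2606 0.1636] [ 2.879e+00 -2.000e-03  1.692e+00] w 0.0198 t 15.0
shift [-0.001  -0.0027  0.0112] turn [ 0.1623 -0.0023  0.0006] now [0.5367 0.2606 0.1636] [ 2.879e+00 -2.000e-03  1.692e+00] w 0.0198 t 15.0
```

Run:
```python
from h import *
for ux,cz,th in ((-.080,-.001,.21),(-.080,-.001,.17),(-.080,-.001,.13),(-.080,-.001,.10)):
  bx,bz=low(ux,cz,th); p,q=blk(bx,.0005,bz,th); plan(p,q)
```

```text
shift [-0.001  -0.0072  0.004 ] turn [ 0.0523 -0.0023  0.0005] now [0.5367 0.2606 0.1636] [ 2.879e+00 -2.000e-03  1.692e+00] w 0.0198 t 15.0
shift [-0.001  -0.0062  0.0066] turn [ 0.0923 -0.0023  0.0005] now [0.5367 0.2606 0.1636] [ 2.879e+00 -2.000e-03  1.692e+00] w 0.0198 t 15.0
shift [-0.001  -0.0053  0.0092] turn [ 0.1323 -0.0023  0.0005] now [0.5367 0.2606 0.1636] [ 2.879e+00 -2.000e-03  1.692e+00] w 0.0198 t 15.0
shift [-0.001  -0.0047  0.0111] turn [ 0.1623 -0.0023  0.0006] now [0.5367 0.2606 0.1636] [ 2.879e+00 -2.000e-03  1.692e+00] w 0.0198 t 15.0
```

Emit:
{"fn": "step_arm", "kwargs": {"steps": [{"jaw": 0,"tx": -0.001,"ty": -0.0072,"tz": 0.002,"ax": 0.025,"ay": -0.002,"az": 0},{"jaw": 0,"tx": -0.001,"ty": -0.0072,"tz": 0.004,"ax": 0.052,"ay": -0.002,"az": 0},{"jaw": 0,"tx": -0.001,"ty": -0.0067,"tz": 0.0053,"ax": 0.072,"ay": -0.002,"az": 0},{"jaw": 0,"tx": -0.001,"ty": -0.0062,"tz": 0.0066,"ax": 0.092,"ay": -0.002,"az": 0},{"jaw": 0,"tx": -0.001,"ty": -0.0062,"tz": 0.0066,"ax": 0.092,"ay": -0.002,"az": 0},{"jaw": 0,"tx": -0.001,"ty": -0.0062,"tz": 0.0066,"ax": 0.092,"ay": -0.002,"az": 0}]}}

```text
time: 15.6
tool_pos: [0.5384, 0.2607, 0.1594]
ee_rot: [2.955, -0.003, 1.692]
wrist_force: [13.9, 2.3, 2.7]
width: 0.0201
```

```bash
cat > jaw2.py <<'E'
from h import *
where(); pics={}
for n in ('side','top'):
    p,d=snapshot(n); pics[n]=p; c=cloud(n,d)[d>0]; L=R.from_euler('z',YAW).inv().apply(c-SEAT)
    # robust: tilt from body top plane, high edge of flange, spring bracket/jaw
    k=L[(abs(L[:,1])<.03)&(L[:,0]>-.05)&(L[:,0]<.04)&(L[:,2]>.02)&(L[:,2]<.06)]
    a=np.c_[k[:,0],k[:,1],np.ones(len(k))]; w=np.ones(len(k))
    for _ in range(30):
        s=np.linalg.lstsq(a*w[:,None],k[:,2]*w,rcond=None)[0]; r=k[:,2]-a@s; w=1/(1+(r/.0015)**2)
    print(n,'body top: tilt',np.arctan(s[0]).round(3),'roll',s[1].round(3),'z at x=0 mm',(s[2]*1e3).round(1),'inl',(abs(r)<.003).sum(),len(k))
    k=L[(abs(L[:,1])<.03)&(L[:,2]>.022)&(L[:,2]<.045)&(L[:,0]>.03)]
    if len(k): print(n,'hi edge x',(np.percentile(k[:,0],[90,97,100])*1e3).round(1))
np.savez('now.npz',**pics)
E
python3 jaw2.py
python3 - <<'E'
from h import *
n=np.load('now.npz'); a=cv2.resize(n['side'][125:185,185:275],None,fx=8,fy=8,interpolation=cv2.INTER_CUBIC)
save(a,'side5')
for ux,cz,th in ((-.080,-.001,.13),(-.080,-.001,.09),(-.080,-.001,.05),(-.080,-.001,.0)):
  bx,bz=low(ux,cz,th); p,q=blk(bx,.0005,bz,th); plan(p,q)
E
```

```text
block in seat mm [-9.   1.5 13.7] yaw,tilt,roll 0.0 0.186 0.003 low end ux,cz -73.4 1.8 hi end x,z 53.9 25.5 F [14.   0.6  2.7] w 0.0201 t 15.6
side body top: tilt 0.195 roll -0.012 z at x=0 mm 41.0 inl 141 181
side hi edge x [68.8 72.  72.8]
top body top: tilt 0.161 roll 0.01 z at x=0 mm 39.4 inl 118 185
top hi edge x [71.9 73.9 76.5]
shift [-0.0009 -0.0054  0.0051] turn [ 0.0564 -0.0031  0.0007] now [0.5383 0.2607 0.1594] [ 2.955 -0.003  1.692] w 0.0196 t 15.7
shift [-0.0009 -0.0045  0.0077] turn [ 0.0964 -0.0031  0.0007] now [0.5383 0.2607 0.1594] [ 2.955 -0.003  1.692] w 0.0196 t 15.7
shift [-0.0009 -0.0036  0.0103] turn [ 0.1364 -0.0031  0.0008] now [0.5383 0.2607 0.1594] [ 2.955 -0.003  1.692] w 0.0196 t 15.7
shift [-0.0009 -0.0027  0.0136] turn [ 0.1864 -0.0031  0.0009] now [0.5383 0.2607 0.1594] [ 2.955 -0.003  1.692] w 0.0196 t 15.7
```

View pics/side5.png

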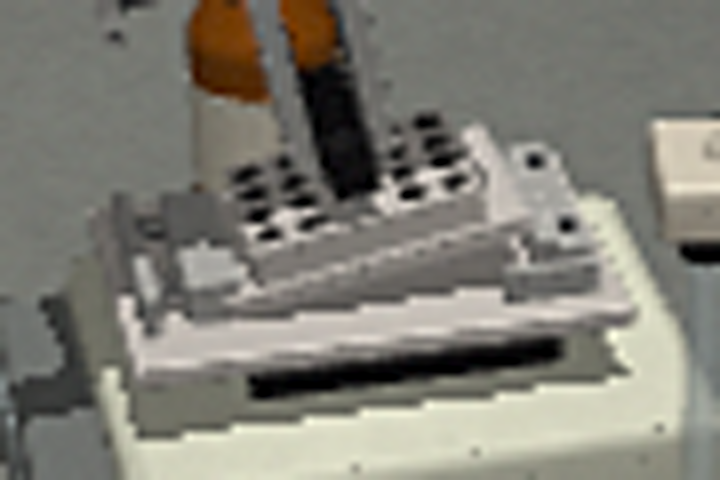

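Shown: the hi end at (520,215) is just in front of the stop's lip at (545,200). The low end is under the jaw lip at (225,290), and the block is level across. Continuing the pivot with slightly more push.

Emit:
{"fn": "step_arm", "kwargs": {"steps": [{"jaw": 0,"tx": -0.001,"ty": -0.0068,"tz": 0.002,"ax": 0.02,"ay": -0.003,"az": 0},{"jaw": 0,"tx": -0.001,"ty": -0.0068,"tz": 0.0035,"ax": 0.038,"ay": -0.003,"az": 0},{"jaw": 0,"tx": -0.001,"ty": -0.0066,"tz": 0.005,"ax": 0.056,"ay": -0.003,"az": 0},{"jaw": 0,"tx": -0.001,"ty": -0.0062,"tz": 0.0064,"ax": 0.076,"ay": -0.003,"az": 0},{"jaw": 0,"tx": -0.001,"ty": -0.0057,"tz": 0.0077,"ax": 0.096,"ay": -0.003,"az": 0},{"jaw": 0,"tx": -0.001,"ty": -0.0057,"tz": 0.0077,"ax": 0.096,"ay": -0.003,"az": 0}]}}

```text
time: 16.3
tool_pos: [0.5412, 0.2608, 0.1548]
ee_rot: [3.034, -0.003, 1.691]
wrist_force: [13.8, 2.2, 3.4]
width: 0.0198
```

```bash
python3 jaw2.py
python3 - <<'E'
from h import *
for ux,cz,th in ((-.081,-.001,.05),(-.081,-.001,.0),(-.081,-.002,-.02)):
  bx,bz=low(ux,cz,th); p,q=blk(bx,.0005,bz,th); plan(p,q)
E
```

```text
block in seat mm [-9.1  1.3  8.6] yaw,tilt,roll 0.0 0.108 0.003 low end ux,cz -73.6 1.7 hi end x,z 54.5 15.5 F [14.   0.6  3.4] w 0.0198 t 16.3
side body top: tilt 0.106 roll -0.024 z at x=0 mm 34.5 inl 149 201
side hi edge x [68.7 72.5 76.6]
top body top: tilt 0.116 roll -0.089 z at x=0 mm 32.6 inl 91 133
top hi edge x [57.5 70.2 77.1]
shift [-0.0007 -0.0061  0.0057] turn [ 0.0589 -0.003   0.0005] now [0.5411 0.2608 0.1549] [ 3.033e+00 -3.000e-03  1.692e+00] w 0.0198 t 16.4
shift [-0.0007 -0.005   0.0089] turn [ 0.1089 -0.003   0.0005] now [0.5411 0.2608 0.1549] [ 3.033e+00 -3.000e-03  1.692e+00] w 0.0198 t 16.4
shift [-0.0007 -0.0046  0.0113] turn [ 0.1289 -0.003   0.0006] now [0.5411 0.2608 0.1549] [ 3.033e+00 -3.000e-03  1.692e+00] w 0.0198 t 16.4
```

Emit:
{"fn": "step_arm", "kwargs": {"steps": [{"jaw": 0,"tx": -0.001,"ty": -0.0067,"tz": 0.002,"ax": 0.02,"ay": -0.003,"az": 0},{"jaw": 0,"tx": -0.001,"ty": -0.0065,"tz": 0.0038,"ax": 0.04,"ay": -0.003,"az": 0},{"jaw": 0,"tx": -0.001,"ty": -0.0062,"tz": 0.0057,"ax": 0.059,"ay": -0.003,"az": 0},{"jaw": 0,"tx": -0.001,"ty": -0.006,"tz": 0.0074,"ax": 0.084,"ay": -0.003,"az": 0},{"jaw": 0,"tx": -0.001,"ty": -0.0055,"tz": 0.0092,"ax": 0.109,"ay": -0.003,"az": 0},{"jaw": 0,"tx": -0.001,"ty": -0.0052,"tz": 0.0103,"ax": 0.122,"ay": -0.003,"az": 0},{"jaw": 0,"tx": -0.001,"ty": -0.0052,"tz": 0.0103,"ax": 0.122,"ay": -0.003,"az": 0}]}}

```text
time: 17.1
tool_pos: [0.5447, 0.2608, 0.1484]
ee_rot: [3.135, -0.003, 1.691]
wrist_force: [15.2, 1.5, 5.7]
width: 0.0196
```

```bash
python3 jaw2.py
python3 - <<'E'
from h import *
n=np.load('now.npz'); a=cv2.resize(n['side'][125:185,185:275],None,fx=8,fy=8,interpolation=cv2.INTER_CUBIC)
save(a,'side6')
E
```

```text
block in seat mm [-9.3  0.9  1.9] yaw,tilt,roll -0.0 0.006 0.003 low end ux,cz -73.3 1.5 hi end x,z 54.7 2.3 F [15.3 -0.3  5.7] w 0.0196 t 17.1
side body top: tilt 0.01 roll -0.037 z at x=0 mm 26.6 inl 146 225
side hi edge x [67.7 70.9 72.4]
top body top: tilt -0.017 roll 0.004 z at x=0 mm 26.5 inl 67 104
top hi edge x [73.2 75.3 77.2]
```

View pics/side6.png

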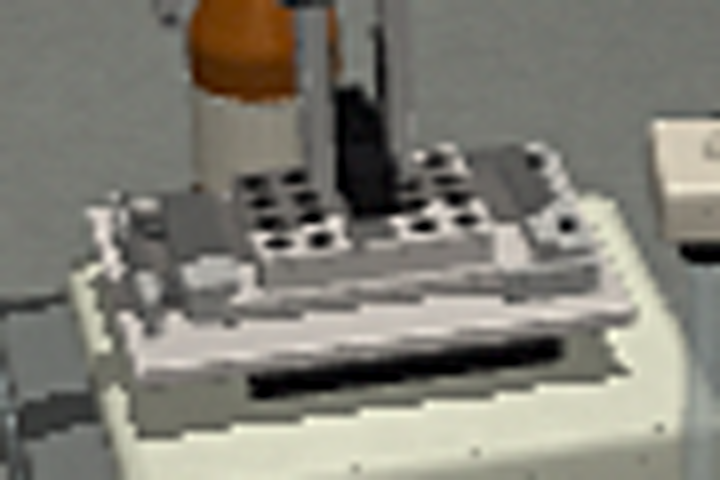

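Shown: the block is flat, with its hi end down in front of the stop at (520,270) and its low end under the jaw lip at (230,290). Now I'll follow the spring home while keeping it pressed down.

Emit:
{"fn": "step_arm", "kwargs": {"steps": [{"jaw": 0,"tx": 0,"ty": -0.003,"tz": 0.003,"ax": 0,"ay": 0,"az": 0},{"jaw": 0,"tx": 0,"ty": 0,"tz": 0.004,"ax": 0,"ay": 0,"az": 0},{"jaw": 0,"tx": 0,"ty": 0.003,"tz": 0.004,"ax": 0,"ay": 0,"az": 0},{"jaw": 0,"tx": 0,"ty": 0.006,"tz": 0.004,"ax": 0,"ay": 0,"az": 0},{"jaw": 0,"tx": 0,"ty": 0.009,"tz": 0.004,"ax": 0,"ay": 0,"az": 0},{"jaw": 0,"tx": 0,"ty": 0.009,"tz": 0.004,"ax": 0,"ay": 0,"az": 0}]}}

```text
time: 17.8
tool_pos: [0.5545, 0.2618, 0.1474]
ee_rot: [3.131, -0.003, 1.691]
wrist_force: [0.8, -1.3, 9.7]
width: 0.0196
```

```bash
python3 jaw2.py
```

```text
block in seat mm [0.7 0.7 0.9] yaw,tilt,roll 0.0 0.01 0.003 low end ux,cz -63.4 0.2 hi end x,z 64.7 1.6 F [ 0.6 -1.4  9.7] w 0.0196 t 17.8
side body top: tilt 0.008 roll 0.0 z at x=0 mm 26.2 inl 157 248
side hi edge x [67.3 73.8 78. ]
top body top: tilt -0.052 roll 0.258 z at x=0 mm 33.0 inl 39 98
top hi edge x [71.3 73.9 76.6]
```

Emit:
{"fn": "step_arm", "kwargs": {"steps": [{"jaw": 0,"tx": 0,"ty": 0.001,"tz": 0.0025,"ax": 0.015,"ay": 0,"az": 0},{"jaw": 0,"tx": 0,"ty": 0.001,"tz": 0.0025,"ax": 0.015,"ay": 0,"az": 0},{"jaw": 0.5,"tx": 0,"ty": 0,"tz": 0.001,"ax": 0.01,"ay": 0,"az": 0},{"jaw": 0.5,"tx": 0,"ty": 0,"tz": 0,"ax": 0.01,"ay": 0,"az": 0},{"jaw": 0.5,"tx": 0,"ty": 0,"tz": 0,"ax": 0.01,"ay": 0,"az": 0},{"jaw": 0.5,"tx": 0,"ty": 0,"tz": 0,"ax": 0.01,"ay": 0,"az": 0}]}}

```text
time: 18.5
tool_pos: [0.5539, 0.2618, 0.1464]
ee_rot: [-3.141, -0.003, 1.691]
wrist_force: [0.4, 0.1, 0.7]
width: 0.0459
```

Emit:
{"fn": "step_arm", "kwargs": {"steps": [{"jaw": 0.5,"tx": 0,"ty": 0,"tz": -0.03,"ax": 0,"ay": 0,"az": 0},{"jaw": 0.5,"tx": 0,"ty": 0,"tz": -0.07,"ax": 0,"ay": 0,"az": 0},{"jaw": 0.5,"tx": 0,"ty": 0,"tz": -0.11,"ax": 0,"ay": 0,"az": 0},{"jaw": 0.5,"tx": 0,"ty": 0,"tz": -0.14,"ax": 0,"ay": 0,"az": 0},{"jaw": 0.5,"tx": 0,"ty": 0,"tz": -0.14,"ax": 0,"ay": 0,"az": 0}]}}

```text
time: 19.0
tool_pos: [0.5557, 0.2621, 0.2924]
ee_rot: [3.133, -0.005, 1.691]
wrist_force: [-0.0, 0.6, 0.4]
width: 0.047
```

```bash
cat > chk.py <<'E'
from h import *
from scipy.optimize import least_squares
pics={};X=[]; o=get_obs(); print(o['tool_pos'],o['wrist_force'],o['width'])
q=R.from_euler('z',YAW).inv()
for n in ('side','top'):
    p,d=snapshot(n); pics[n]=p; c=cloud(n,d)[d>0]; L=q.apply(c-SEAT); X.append(L[(np.all(np.abs(L[:,:2])<[.047,.045],1))&(L[:,2]>.009)&(L[:,2]<.065)])
    c=cloud(n,d)[d>0]
    k=c[(abs(c[:,0]-.36)<.045)&(abs(c[:,1]-.037)<.045)&(abs(c[:,2]-.065)<.02)]
    print(n,'jar',np.round(cv2.minEnclosingCircle(k[:,:2].astype(np.float32))[0],4),np.median(k[:,2]).round(4))
    s=L[(L[:,2]>.016)&(L[:,2]<.021)&(abs(L[:,1])<.035)&(L[:,0]<-.049)&(L[:,0]>-.095)]; print('jaw lip tip x mm',(np.percentile(s[:,0],[90,98])*1e3).round(1))
for n,x in zip(('side','top','both'),X+[np.vstack(X)]):
    f=lambda v: sdf(R.from_rotvec(v[3:]).inv().apply(x-v[:3]),BLK)
    r=least_squares(f,np.zeros(6),loss='soft_l1',f_scale=.0015,diff_step=1e-4,x_scale=[.01]*3+[.05]*3); print(n,len(x),'block mm',(r.x[:3]*1e3).round(1),'rot',r.x[3:].round(3))
np.savez('now.npz',**pics)
a=cv2.resize(pics['side'][125:185,185:275],None,fx=8,fy=8,interpolation=cv2.INTER_CUBIC); save(a,'side7')
E
python3 chk.py
```

```text
[0.55570144 0.26207376 0.29238092] [-0.04770157  0.56929709  0.3581127 ] 0.046976010918789925
side jar [0.3626 0.0368] 0.0621
jaw lip tip x mm [-60.2 -57.5]
top jar [0.3613 0.0369] 0.0624
jaw lip tip x mm [-60.8 -58.1]
side 521 block mm [0.8 0.2 1.9] rot [-0.006 -0.008 -0.001]
top 514 block mm [-2.   0.2  0.6] rot [-0.032  0.001  0.006]
both 1035 block mm [-0.   0.3  1.5] rot [-0.008  0.    -0.001]
```

View pics/side7.png

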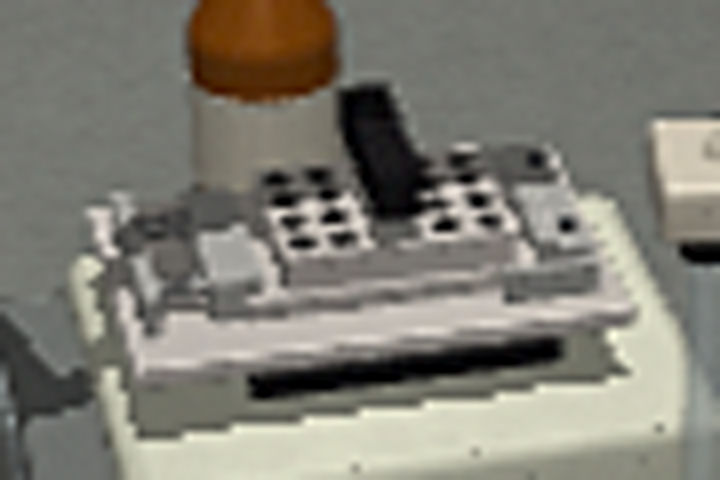

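Shown: the block lies flat under both lips, jaw lip at (240,260) and stop lip at (540,215), with the fingers clear. The fit gives x 0.0, y 0.3 mm and tilt about 0. The z of 1.5 mm is mostly the known +1.2 mm side-camera bias. The jaw lip tip at -57.5 mm means about 3 mm of travel. Handing in.

```bash
python3 -c "
from h import *
print(close_job(), get_obs()['time'])"
```

```text
the job is handed in; nothing more can be done
the job is handed in; nothing more can be done
```

The job is handed in at about 19 s of the 72 s allowed. The jar stands upright on the bench and the block is clamped in the tray. No verdict was reported.

**What I did**
- **Jar:** I moved the large white jar from the tray to the bench at about (0.36, 0.037). I let go only once the wrist force showed it standing on the bench.
- **Block:** I gripped it tilted on the stand and slid its low end under the jaw lip. I pushed the jaw back about 12 mm, judged from the tool pose and a spring force of about 12–14 N. I then pivoted the other end down in front of the stop, followed the spring home while pressing down, and let go.

**Last checks, after letting go**

| Check | Result |
|---|---|
| Block along the clamp (x) | 0.0 mm with both cameras; side alone +0.8, top alone -2.0 |
| Block across (y) | 0.3 mm |
| Block tilt and yaw | below 0.01 rad with both cameras |
| Jaw travel | about 3 mm (lip tip read at -57.5 mm) |
| Jar | upright, lid at 62 mm |
| Gripper | clear of everything, wrist force about zero |

**Checks that disagreed**
- **Height:** the fit put the block 1.5 mm above the tray (side 1.9, top 0.6). The side camera had read the bare tray 1.3 mm too high, so I took the block as down.
- **Roll:** the top camera alone gave -0.03 rad of roll, against -0.006 from the side camera.
- **While held:** camera fits of the block next to the steel clamp were off by up to 4 mm and 0.07 rad in tilt. There I relied on the tool pose and wrist force instead.
- **Bystanders:** I did not re-measure the bottle, beaker, tip box or pH stand at the end. I saw no unexpected contact force.

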